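Put the balance spatula and brush away in their sprung tray compartments

TASK

Put the clean spatula and the brush from the drying rack away in their own compartments of the white tray (blue mark for the spatula, brown for the brush): working tip tucked under the clear cover against the sprung stop, handle end down behind its end wall, without forcing anything, lying flat and fully down with the same side up as in the rack. Never let either of them touch the bench, and leave the brass weights, the covered dish and the green-capped jar where they stand.

Things in the scene. Friction and masses are not known exactly. Their poses are not given: they have to be found in the camera images.
- spatula: Spatula, 168 mm long, 40-80 g, loose: blue handle 14 mm wide, 8 thick; steel blade 45 long, 22 wide, 4 thick; one flat underside. Origin on the underside's centre line, 80 mm from the blade's tip, about the centre of mass: the grip point. x from blade to handle end, y across, z out of the upper face. Starts leaning in the rack, blade down, x rising at 30 degrees.
- spatula_tip (a point): Middle of the blade tip's lower edge, at x = -80 mm of the spatula.
- spatula_end (a point): Middle of the handle end's lower edge, at x = +88 mm of the spatula.
- brush: Flat brush, 150 mm long, 35-65 g, all 8 mm thick, loose: wooden handle 16 mm wide; brass ferrule and black bristle block 30 mm wide, together 45 long; one flat underside. Origin on the underside's centre line, 80 mm from the bristle tip: the grip point. x from bristles to handle end, y across, z out of the upper face. Starts leaning like the spatula, bristles down.
- brush_tip (a point): Middle of the bristle tip's lower edge, at x = -80 mm of the brush.
- brush_end (a point): Middle of the handle end's lower edge, at x = +70 mm of the brush.
- rack: Fixed grey drying rack, base 190 x 190 mm, 110 mm high. Origin under its centre; x is the way the instruments rise, away from the robot. They lie side by side, 84 mm apart, in either order, on two cross bars 60 mm below and 55 mm above the grip point, tip on a ledge, pegs up to 8 mm high beside them at the bars. Round the grip point it is open for fingers, also below.
- tray: Fixed white tray, 286 (x, -137 to +149) by 184 mm (y), rims 20 mm high. Compartments along x: spatula's at y = +42 mm (blue mark), brush's at y = -42 (brown mark). Instruments lie, tip to -x, on lands 12 mm above the tray's underside; between the lands the floor is 8 mm lower: fingers fit beside and 5 mm below the handle, with no ridge within 38 mm of its centre line. Origin under the tray, z up.
- spatula_pocket (a point): Fixed on the tray, x = -83, y = +42, z = 12 mm: the MIDDLE of where the free sprung stop's face may stand. Stop, cover, lands and end wall of a compartment form one grey insert, clamped up to 10 mm to either side in x of the places told here; its shift is not measured: feel for it or look. The land under the cover reaches from here 33 mm to +x. Either compartment has its own shift.
- brush_pocket (a point): The same middle place for the brush's stop, tray x = -83, y = -42, z = 12 mm. Both stops are orange, 16 mm high; pushed by the tip towards -x they yield at most 14 mm: 2.4 N starts them, 6 N at 6 mm, 8.4 N at 10 mm. From free stop to end wall is 6 mm less than the instrument's length; once in, the stop presses it to the end wall.
- spatula_cover (a point): Middle place (insert shift up to 10 mm in x, as above) of the lower front edge of the clear cover over the tip pocket: tray x = -60, y = +42, z = 33 mm, so 21 mm above the land. Cover 3 mm thick, from here to -x past the stop. Below it side walls, beginning 6 mm before the cover, leave 3 mm on each side of the blade (or bristles).
- brush_cover (a point): The same for the brush's cover: tray x = -60, y = -42, z = 33 mm.
- spatula_wall (a point): Middle place (insert shift as above) of the foot of the end wall's face, where the spatula's handle end lies in the end: tray x = +79, y = +42, z = 12 mm. The wall's top is 12 mm above this. The last 26 mm of the handle lies on a land between two cheeks as high as the wall, 3 mm to spare on each side.
- brush_wall (a point): The same for the brush's end wall: tray x = +61, y = -42, z = 12 mm.
- weight_big: Bystander: brass balance weight, 27 mm across, 34 mm high, standing in the bay at the tray's +x end. Origin under its centre.
- weight_small: Bystander: brass balance weight, 22 mm across, 28 mm high, in the same bay. Origin under its centre.
- dish: Bystander: covered glass culture dish, 94 mm across, 16 mm high. Origin under its centre.
- jar: Bystander: white jar with green cap, 56 mm across, 85 mm high. Origin under its centre.
Mind the look-alikes: they are no part of the job. Of the things that look like the brush, the larger one is meant.

How it is judged:
By the outcome, as a careful person would: the job done as asked, in the order asked, and still so for the second after the job is handed in, with the robot touching nothing.
It also fails if it takes over 64 s, if anything falls off the work surface, if the arm or the gripper's body presses on something with over 40 N, if the wrist force passes 120 N, or if a joint passes its speed limit or range.

ROBOT

A 7-joint arm with a two-finger parallel gripper is mounted at the origin on the work surface. World frame = base frame: x ahead of the robot, y to its left, z up, the work surface at z = 0. Lengths are in m, angles in rad, forces in N, time in s.
With the tool pointing down it reaches from about 0.4 to 0.85 m from the base axis. Payload 10.4 kg.
Tool frame: the origin (TCP) lies between the finger pads; the fingertips stand 11 mm ahead of it and the grasp point (between the pads) lies 8 mm behind it; z points along the fingers, y is the line along which they close (so a half turn about z gives the same grasp; the last joint's range is limited). The gripper opens to 87 mm and grips with 3 to 60 N. Pads are 19 mm wide; open, the fingers measure 117 mm over their backs; the gripper's body (75 mm by 190 mm) begins 51 mm behind the grasp point.
Start: joints at [1.127, 0.332, -0.065, 1.46, 0.022, 1.35, -0.088], TCP at [0.255, -0.57, 0.234] pointing down, gripper open.
Joint ranges: [-2.6, 2.6], [-0.5, 2.12], [-1.47, 1.34], [0.16, 2.42], [-1.27, 4.41], [0.06, 2.06], [-2.6, 2.6]. Speed limits (rad/s): [2.22, 2.22, 2.79, 2.79, 3.14, 3.14, 3.14].

INTERFACE

Orientations are given as a rotation vector (axis times angle).
In Python, from bench import bot, grab_frame, get_calibration gives the robot as it stands. The module is installed in compiled form; this text tells all that it offers.
- The arm moves only by the tool arm_command, never from a script. Its argument "increments" is a list of rows, each a list of 6 numbers: the shift along the tool's x, y, z as a fraction of full scale, then the turn, a rotation vector about the tool's x, y, z as a fraction of full scale. In form: [[tx, ty, tz, ax, ay, az], ...]. A call has 1 to 12 rows; each row is the pose to reach, as a shift and turn from the pose commanded when the call began, along the tool's axes at that moment, turning the shorter way round; what a row does not reach only later rows make up. Full scale, the value 1, is 20 cm for a shift and 360 degrees for a turn. A row lasts 1/12 s, in which the tool goes at most 41.7 mm and 7.16 degrees, less where a joint would pass 70% of its speed; a pose out of reach is approached as far as the arm can. A call with a number of a shift or a turn outside -1 to 1 is refused whole. A call with a gripper value outside its range is refused whole. "grip" is the opening, from -1 (shut) to 1 (fully open), set as the call begins (left out, the last holds). The fingers move at their own pace and stop on an object; "force" is the grip in N (left out, the last holds). Time passes only in rows, so rows that repeat a pose let the fingers close. It gives the time, the measured TCP pose, the force, the opening and the grip force at its end, in the units of the state.
- bot.get_obs(): the state, without advancing time (a new reading comes with each control period).
- grab_frame(name): name is "side" or "top"; returns (picture, depth): 420x560x3 uint8, red, green, blue; 420x560 float32, m along the optical axis (not along the pixel's ray), 0 where there is no reading.
- get_calibration(name): a dict with "fovy" (degrees; the focal length in pixels is half the picture's height over the tangent of half this angle, whatever the lens; pixels are square), "cx", "cy" (the principal point, pixels), "view" (4x4, takes a point from world to camera coordinates). Camera axes: x right, y up, looking along -z (the intrinsics and any distortion apply to the point x, -y, -z); pixel columns grow to the right and rows downward; lengths in m; the calibration is good to about 2 mm. A picture is of the moment at which its call begins. get_calibration takes no time and is no camera call.
- bot.close_job(): hands the job in; it is judged then, once.
The state is a dict: "t": time; "joint_positions": joint angles; "joint_velocities": joint speeds; "tau": joint torques, N m; "position": TCP position; "eef_rot": TCP orientation; "force": force on the tool from outside, world axes, zero at the start; "ft_torque": the same for the moment, N m; "width": opening from 0.0 (shut) to 1.0 (fully open); "finger_force": force on a finger pad.
Only numpy, scipy, OpenCV 4.12 (cv2) and the standard library are available. Lean on these libraries where they do the work, as an engineer would, in place of code of your own. Each camera call takes 0.05 s, during which the arm holds its last target. There are 200 camera calls.

## Working session

There is one attempt and no reset: what is moved stays moved. The work goes in short steps, Python scripts to look and compute and a tool call to move; the robot and the scene stay as the last step left them, time stands still between calls to the robot, and variables do not carry over. Pictures are saved under pics/ and viewed, at most 10 in all, crops included, and the job is handed in when it is done.

Besides the shell and the picture viewer there is one more tool, called after "Request:" as a command line: name --pt "numbers of a row" for each row, then --argument value for the rest. arm_command: Moves the arm, as the interface text tells. Shift numbers are shares of 20 cm and turn numbers shares of 360 degrees, none past 1 either way. Its arguments: {"type":"object","properties":{"increments":{"type":"array","items":{"type":"array","items":{"type":"number"}}},"grip":{"type":"number"},"force":{"type":"number"}},"required":["increments"]}

```bash
mkdir -p pics
python3 - <<'E'
from bench import bot, grab_frame, get_calibration
import cv2,numpy as np
for n in("top","side"):
    p,d=grab_frame(n); cv2.imwrite(f"pics/{n}0.png",p[:,:,::-1]); np.save(n+"0.npy",d); np.save(n+"0c.npy",p)
    print(get_calibration(n), (d>0).mean())
print(bot.get_obs())
E
```

```text
{'fovy': 47.25350989004609, 'cx': 270.5808256989762, 'cy': 209.21430608897813, 'view': array([[ 0.01598932, -0.99960666,  0.02304065, -0.10432734],
       [ 0.98254012,  0.01997995,  0.18497492, -0.59064134],
       [-0.18536251,  0.01968074,  0.98247311, -1.1114701 ],
       [ 0.        ,  0.        ,  0.        ,  1.        ]])} 0.9961352040816327
{'fovy': 52.702005176339895, 'cx': 279.683415494121, 'cy': 213.03983661152841, 'view': array([[-0.72779901, -0.68578719, -0.00212974,  0.36483721],
       [ 0.3782408 , -0.4039987 ,  0.83289792, -0.30633253],
       [-0.57205114,  0.60537673,  0.55342255, -0.5879032 ],
       [ 0.        ,  0.        ,  0.        ,  1.        ]])} 0.9959013605442177
{'t': 0.1, 'joint_positions': array([ 1.12735598,  0.3327436 , -0.06471637,  1.46088452,  0.02157357,
        1.34992227, -0.08852957]), 'joint_velocities': array([ 0.00014475, -0.00183975, -0.00041063, -0.00186942,  0.00018411,
        0.00017294, -0.00173984]), 'tau': array([-3.63255640e-04, -6.24552441e+01,  2.41790107e-02, -3.90720606e+01,
       -6.14380999e-02,  3.66222498e-02,  4.38224799e-05]), 'position': array([ 0.25519857, -0.57013845,  0.2328612 ]), 'eef_rot': array([-3.07109723e+00, -6.55930120e-01,  4.59772826e-04]), 'force': array([-0.23293265, -0.83283547,  1.17214821]), 'ft_torque': array([-0.0196108 ,  0.02693259,  0.0060918 ]), 'finger_force': 0.0, 'width': 1.0003626025807464}
```

View pics/top0.png

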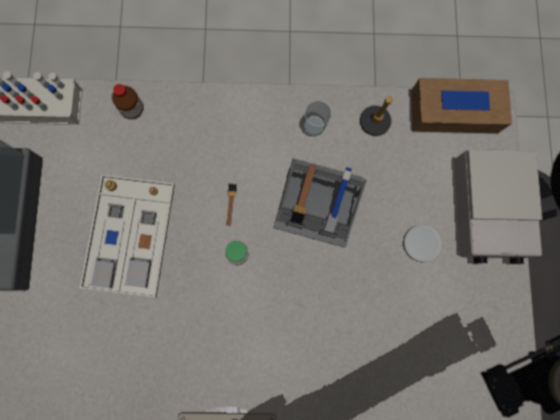

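View pics/side0.png

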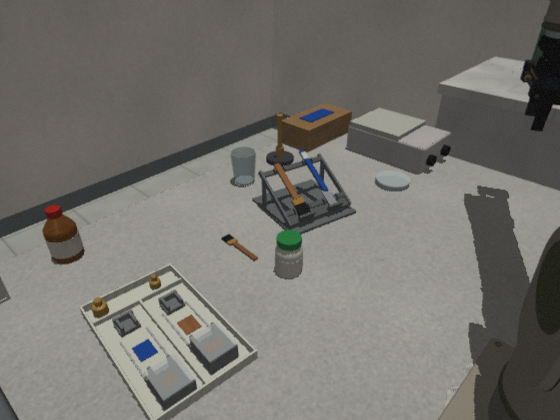

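The top view shows the rack at (320,202), with the brush at (303,195) and the spatula at (340,200). The tray is at (130,237) and the jar at (236,252). There are two brush look-alikes: the small one on the bench at (231,203) and the larger one in the rack at (303,195). The rack one is meant, because it is larger and leans in the rack. I'll confirm that in an enlarged crop.

```bash
cat > h.py <<'E'
import numpy as np, cv2
from bench import bot, grab_frame, get_calibration
C={n:get_calibration(n) for n in("top","side")}
def f(n): return 210/np.tan(np.radians(C[n]["fovy"]/2))
def ray(n,u,v):
    V=C[n]["view"];R=V[:3,:3];o=-R.T@V[:3,3]
    d=np.array([(u-C[n]["cx"])/f(n),-(v-C[n]["cy"])/f(n),-1.]);return o,R.T@d
def plane(n,u,v,z):
    o,d=ray(n,u,v);return o+d*(z-o[2])/d[2]
def dep(n,u,v,D):
    o,d=ray(n,u,v);return o+d*D
def proj(n,p):
    V=C[n]["view"];q=V[:3,:3]@np.asarray(p)+V[:3,3]
    return np.array([C[n]["cx"]+f(n)*q[0]/-q[2],C[n]["cy"]+f(n)*q[1]/q[2]])
def cloud(n,D):
    v,u=np.mgrid[0:420,0:560];V=C[n]["view"]
    c=np.stack([(u-C[n]["cx"])/f(n)*D,-(v-C[n]["cy"])/f(n)*D,-D],-1)
    return (c-V[:3,3])@V[:3,:3]
E
python3 - <<'E'
from h import *
p=np.load("top0c.npy");P=cloud("top",np.load("top0.npy"))
c=p[150:310,75:375,::-1]; c=cv2.convertScaleAbs(c,alpha=1.5)
cv2.imwrite("pics/crop0.png",cv2.resize(c,None,fx=2.66,fy=2.66,interpolation=cv2.INTER_CUBIC))
s=np.load("side0c.npy");c=s[255:420,70:270,::-1];c=cv2.convertScaleAbs(c,alpha=1.5)
cv2.imwrite("pics/crop1.png",cv2.resize(c,None,fx=3.6,fy=3.6,interpolation=cv2.INTER_CUBIC))
b=P[260:300,180:360,2];print("bench z",np.median(b),b.std())
for u,v in[(303,195),(340,200),(236,252),(110,185),(153,190),(130,237),(102,272),(137,272),(122,248),(347,172),(330,228),(296,218)]:
    print(u,v,P[v,u].round(4))
S=cloud("side",np.load("side0.npy"));b=S[200:250,130:200,2];print("side bench z",np.median(b),b.std())
E
```

```text
bench z 0.00045170705289716167 0.08150121850184924
303 195 [ 0.6257 -0.1709  0.0736]
340 200 [ 0.6143 -0.2597  0.0779]
236 252 [ 0.4842 -0.014   0.0826]
110 185 [0.6482 0.3037 0.0405]
153 190 [0.6393 0.1989 0.0339]
130 237 [0.5249 0.2563 0.0012]
102 272 [0.4349 0.3073 0.0371]
137 272 [0.4363 0.2238 0.0379]
122 248 [0.4969 0.2741 0.0015]
347 172 [ 0.6742 -0.2708  0.1145]
330 228 [ 0.5522 -0.2412  0.0359]
296 218 [ 0.5745 -0.1567  0.0414]
side bench z -0.0009877318101507437 0.10289267243503124
```

View pics/crop0.png

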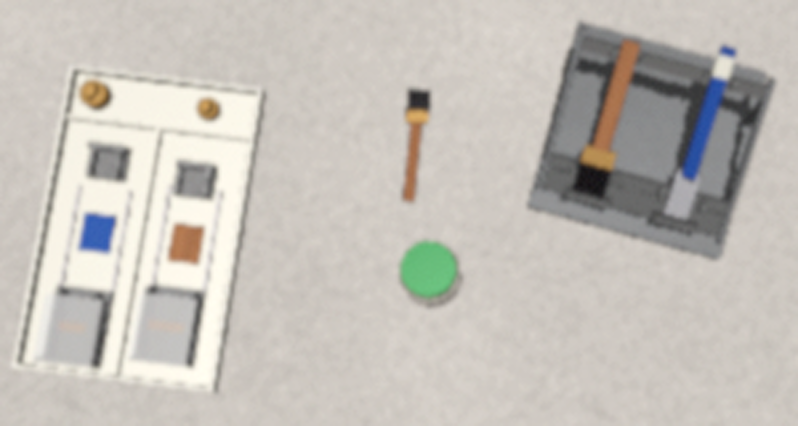

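View pics/crop1.png

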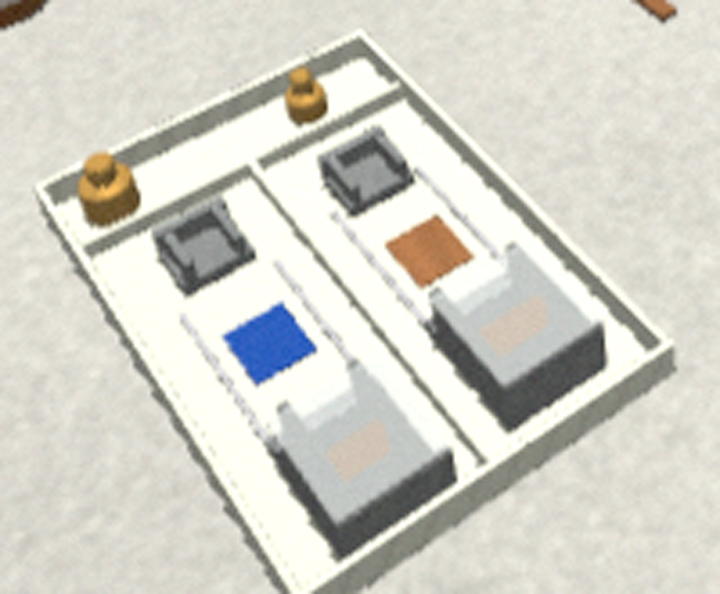

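The crop at 2.66x confirms it: the brush in the rack (ferrule at crop (598,160), bristles at (592,180)) is clearly larger than the one on the bench at (415,145). The spatula in the rack has its blade at (682,198). In the tray, blue is the left compartment and brown the right, with the covers at the bottom (−x) and the weights at the top. Next I'll measure.

```bash
cat > m.py <<'E'
from h import *
def run():
  for n in("top","side"):
    p=np.load(n+"0c.npy");P=cloud(n,np.load(n+"0.npy"));hsv=cv2.cvtColor(p,cv2.COLOR_RGB2HSV)
    rack=(P[...,0]>.5)&(P[...,0]<.75)&(P[...,1]<-.1)&(P[...,1]>-.33)&(P[...,2]>.01)&(P[...,2]<.16)
    mb=rack&(hsv[...,0]>100)&(hsv[...,0]<130)&(hsv[...,1]>120)
    mw=rack&(hsv[...,0]<22)&(hsv[...,1]>90)&(hsv[...,2]>40)
    for nm,m in(("blue",mb),("brown",mw)):
        q=P[m];c=np.median(q,0);q=q[np.abs(q-c).max(1)<.09]
        for _ in range(3):
            c=q.mean(0);_,_,vt=np.linalg.svd(q-c);d=vt[0]*np.sign(vt[0][2]);r=np.linalg.norm((q-c)-np.outer((q-c)@d,d),axis=1);q=q[r<.012]
        # extents by rays closest to line
        vv,uu=np.nonzero(m);t=[]
        for u,v in zip(uu,vv):
            o,r=ray(n,u,v);r/=np.linalg.norm(r);nn=np.cross(d,r);dist=abs((o-c)@nn)/np.linalg.norm(nn)
            if dist<.012:
                A=np.array([[1,-d@r],[d@r,-1]]);t.append(np.linalg.solve(A,[(o-c)@d,(o-c)@r])[0])
        t=np.array(t)
        print(n,nm,m.sum(),len(q),"c",c.round(4),"d",d.round(3),"pitch",np.degrees(np.arcsin(d[2])).round(1),"yaw",np.degrees(np.arctan2(d[1],d[0])).round(2),"ext",np.percentile(t,[0,1,99,100]).round(4),"ends",(c+d*t.min()).round(4),(c+d*t.max()).round(4))
    tr=(P[...,0]>.33)&(P[...,0]<.72)&(P[...,1]>.13)&(P[...,1]<.4)&(P[...,2]<.05)&(P[...,2]>-.02)
    white=tr&(hsv[...,2]>150)&(hsv[...,1]<40)&(P[...,2]>.012)&(P[...,2]<.03)
    vv,uu=np.nonzero(white);W=np.array([plane(n,u,v,.02)[:2] for u,v in zip(uu,vv)])
    (cx,cy),wh,a=cv2.minAreaRect((W*1000).astype(np.float32));print(n,"tray rim",len(W),cx,cy,wh,a, hsv[tr][:,2].mean())
    for nm,m in(("bluemark",tr&(hsv[...,0]>100)&(hsv[...,0]<130)&(hsv[...,1]>120)),("brownmark",tr&(hsv[...,0]<15)&(hsv[...,1]>110)&(P[...,0]<.6)&(hsv[...,2]>60))):
        vv,uu=np.nonzero(m);print(n,nm,m.sum(),plane(n,uu.mean(),vv.mean(),.004).round(4),"depthz",np.median(P[m][:,2]).round(4))
run()
E
python3 m.py
```

```text
top blue 214 213 c [ 0.621  -0.257   0.0819] d [ 0.838 -0.222  0.499] pitch 30.0 yaw -14.83 ext [-0.0506 -0.049   0.0718  0.0728] ends [ 0.5786 -0.2458  0.0566] [ 0.682  -0.2732  0.1183]
top brown 360 335 c [ 0.6362 -0.1745  0.0787] d [ 0.836 -0.225  0.5  ] pitch 30.0 yaw -15.08 ext [-0.0599 -0.0586  0.062   0.064 ] ends [ 0.5861 -0.161   0.0487] [ 0.6897 -0.1889  0.1106]
top tray rim 312 525.3509521484375 258.79205322265625 (180.3585968017578, 276.8932189941406) 83.86023712158203 140.77181769308882
top bluemark 117 [0.5237 0.3024 0.004 ] depthz 0.0054
top brownmark 111 [0.5151 0.2186 0.004 ] depthz 0.0059
side blue 188 181 c [ 0.6205 -0.2552  0.0798] d [ 0.839 -0.221  0.498] pitch 29.8 yaw -14.74 ext [-0.0508 -0.0496  0.074   0.0755] ends [ 0.5779 -0.244   0.0545] [ 0.6838 -0.2719  0.1173]
side brown 302 281 c [ 0.6361 -0.1729  0.0765] d [ 0.839 -0.223  0.497] pitch 29.8 yaw -14.9 ext [-0.0582 -0.0558  0.0625  0.0648] ends [ 0.5872 -0.1599  0.0476] [ 0.6904 -0.1873  0.1087]
side tray rim 972 529.9932861328125 260.2646484375 (181.97007751464844, 284.3027038574219) 84.06563568115234 142.50890575680145
side bluemark 292 [0.5241 0.3023 0.004 ] depthz 0.0041
side brownmark 239 [0.5155 0.2188 0.004 ] depthz 0.0042
```

Run:
```python
from h import *
yaw=np.radians(-5.93);ex=np.array([np.cos(yaw),np.sin(yaw)]);ey=np.array([-ex[1],ex[0]])
O=np.array([.530,.2599])-.006*ex
def T(X): 
    q=X[...,:2]-O; return np.stack([q@ex,q@ey],-1)*1000
v,u=np.mgrid[0:420,0:560]
def pl(n,z):
    o,_=ray(n,0,0);V=C[n]["view"];c=np.stack([(u-C[n]["cx"])/f(n),-(v-C[n]["cy"])/f(n),-np.ones_like(u,float)],-1)@V[:3,:3]
    return o+c*((z-o[2])/c[...,2])[...,None]
for n in("top","side"):
    p=np.load(n+"0c.npy");P=cloud(n,np.load(n+"0.npy"));hsv=cv2.cvtColor(p,cv2.COLOR_RGB2HSV)
    g=T(P);z=P[...,2]*1000
    box=(abs(g[...,0]-6)<160)&(abs(g[...,1])<110)
    # white rim outer edges: bright pixels cast at z=20
    R=T(pl(n,.02)); w=box&(z>13)&(z<27)&(hsv[...,2]>(130 if n=="top" else 120))
    print(n,"bench V",np.median(hsv[...,2][(abs(g[...,0]-6)<160)&(abs(g[...,1])<140)&(abs(g[...,1])>115)]),"white V",np.median(hsv[...,2][w]))
    for lo in(-100,-30,40,110):
        m=w&(R[...,0]>lo)&(R[...,0]<lo+50);yy=R[m][:,1];print(" x%d: y %.1f %.1f"%(lo,yy.min(),yy.max()),end="")
    for lo in(-80,-25,30):
        m=w&(R[...,1]>lo)&(R[...,1]<lo+50);xx=R[m][:,0];print(" y%d: x %.1f %.1f"%(lo,xx.min(),xx.max()),end="")
    print()
    for s,nm in((42,"spat"),(-42,"brush")):
        K=T(pl(n,.036));m=box&(z>29)&(z<45)&(K[...,0]<-20)&(abs(K[...,1]-s)<30);k=K[m]
        print(n,nm,"cover x",np.percentile(k[:,0],[0,2,98,100]).round(1),"y",np.percentile(k[:,1],[0,2,98,100]).round(1),"z",np.median(z[m]).round(1))
        mid=m&(abs(K[...,1]-s)<10);print("   mid front",np.percentile(K[mid][:,0],[97,100]).round(1))
        K=T(pl(n,.024));dark=hsv[...,2]<120
        m=box&dark&(K[...,0]>20)&(K[...,0]<110)&(abs(K[...,1]-s)<30)&(z>18);k=K[m]
        print("   wall x",np.percentile(k[:,0],[0,2,98,100]).round(1),"y",np.percentile(k[:,1],[0,2,98,100]).round(1),"z",np.median(z[m]).round(1),m.sum())
        K=T(pl(n,.020));o=box&(hsv[...,0]<18)&(hsv[...,1]>25)&(K[...,0]<-50)&(abs(K[...,1]-s)<20)
        K2=T(pl(n,.028));print("   orange",o.sum(),"at z28",K2[o].mean(0).round(1),"x range",K2[o][:,0].min().round(1) if o.any() else 0,K2[o][:,0].max().round(1) if o.any() else 0)
```

```text
top bench V 137.0 white V 147.0
 x-100: y -92.4 91.1 x-30: y -92.5 91.1 x40: y -92.4 91.1 x110: y -92.3 91.1 y-80: x -137.8 148.0 y-25: x -137.6 147.9 y30: x -137.7 148.1
top spat cover x [-129.1 -127.7  -67.5  -62.6] y [12.4 15.5 66.3 67.5] z 36.5
   mid front [-70.1 -68.5]
   wall x [ 44.4  46.   85.8 109.7] y [22.  22.8 56.4 61.7] z 23.1 86
   orange 14 at z28 [-94.4  40.3] x range -96.3 -92.5
top brush cover x [-118.  -116.9  -56.9  -51.9] y [-70.  -68.4 -17.6 -16.6] z 36.5
   mid front [-59.1 -57.2]
   wall x [37.3 38.6 68.1 68.3] y [-61.4 -60.3 -28.2 -27.6] z 24.2 81
   orange 22 at z28 [-83.6 -43.1] x range -85.9 -81.4
side bench V 149.0 white V 166.0
 x-100: y -90.5 92.0 x-30: y -90.3 91.8 x40: y -90.0 91.9 x110: y -89.8 92.2 y-80: x -136.8 148.1 y-25: x -136.8 148.0 y30: x -136.8 148.1
side spat cover x [-132.8 -131.   -67.9  -63.8] y [16.5 17.6 67.9 69.5] z 35.0
   mid front [-69.5 -67.5]
   wall x [ 40.3  41.9 108.5 109.2] y [25.  26.5 68.2 71.3] z 22.1 177
   orange 119 at z28 [-99.2  42.3] x range -107.3 -91.0
side brush cover x [-122.6 -120.2  -57.1  -53.2] y [-67.4 -66.1 -15.4 -14.4] z 35.0
   mid front [-58.3 -56.3]
   wall x [ 34.6  35.8  68.7 109.9] y [-58.6 -57.2 -23.7 -21.4] z 22.3 149
   orange 131 at z28 [-88.  -40.9] x range -96.5 -80.0
```

The tray measures true: 286×184 mm, covers at z = 36 mm, yaw −5.9°. The inserts are shifted by about −8 mm for the spatula and +3 mm for the brush. In the rack both instruments lean at 30°, yaw −14.9°, 84 mm apart. I'll plan the approach for the spatula.

```bash
cat >> h.py <<'E'
from scipy.spatial.transform import Rotation as Rt
YR,YT=-14.9,-5.93
def pose(yaw,pitch):  # columns: tool axes; x along instrument rising by pitch, z = -normal
    c,s=np.cos(np.radians(yaw)),np.sin(np.radians(yaw));cp,sp=np.cos(np.radians(pitch)),np.sin(np.radians(pitch))
    x=np.array([cp*c,cp*s,sp]);z=-np.array([-sp*c,-sp*s,cp]);return np.stack([x,np.cross(z,x),z],1)
O=np.array([.5234,.2606]);_y=np.radians(YT);EX=np.array([np.cos(_y),np.sin(_y),0]);EY=np.array([-EX[1],EX[0],0])
def tray(x,y,z): return np.r_[O,0]+EX*x/1e3+EY*y/1e3+np.array([0,0,z/1e3])
def inc(p,R,frm=None):
    o=bot.get_obs();p0,R0=frm if frm else (o["position"],Rt.from_rotvec(o["eef_rot"]).as_matrix())
    d=R0.T@(np.asarray(p)-p0);w=Rt.from_matrix(R0.T@R).as_rotvec()
    return np.r_[d/.2,w/(2*np.pi)].round(4)
SG=np.array([.6087,-.2529,.0731]);BG=np.array([.6309,-.1722,.0739])
E
python3 - <<'E'
from h import *
R=pose(YR,30);pre=SG-.1*R[:,2];o=bot.get_obs()
print(inc((pre+o["position"])/2,R),inc(pre,R),pre,Rt.from_matrix(R).as_rotvec())
E
```

```text
[ 1.0335 -0.4413  0.1834 -0.0285  0.0801  0.1058] [ 2.067  -0.8826  0.3668 -0.0285  0.0801  0.1058] [ 0.5603812  -0.24004336  0.15970254] [ 2.94629327 -0.38527148  0.7894569 ]
```

Request:
arm_command --pt "0.2 -0.1 0.02 -0.0036 0.01 0.0132" --pt "0.4 -0.2 0.04 -0.0107 0.03 0.0397" --pt "0.6 -0.3 0.06 -0.0178 0.05 0.066" --pt "0.8 -0.4 0.08 -0.025 0.07 0.0925" --pt "0.95 -0.42 0.1 -0.0285 0.0801 0.1058" --pt "0.95 -0.42 0.1 -0.0285 0.0801 0.1058" --pt "0.95 -0.42 0.1 -0.0285 0.0801 0.1058" --pt "0.95 -0.42 0.1 -0.0285 0.0801 0.1058" --pt "0.95 -0.42 0.1 -0.0285 0.0801 0.1058" --pt "0.95 -0.42 0.1 -0.0285 0.0801 0.1058" --grip 0.1

```text
t: 0.93
position: [0.3946, -0.4166, 0.214]
eef_rot: [2.946, -0.381, 0.788]
force: [0.7, 0.6, 0.6]
width: 0.555
finger_force: 0.0
```

Run:
```python
from h import *
R=pose(YR,30);pre=SG-.1*R[:,2]
print(inc(pre,R),bot.get_obs()["joint_positions"].round(2))
```

```text
[ 3.6510e-01 -1.0655e+00  5.2150e-01  1.0000e-04  1.0000e-04  5.0000e-04] [ 1.07 -0.02 -0.15  2.01 -0.45  0.78 -0.65]
```

Request:
arm_command --pt "0.04 -0.12 0.06 0 0 0" --pt "0.09 -0.27 0.13 0 0 0" --pt "0.15 -0.43 0.21 0 0 0" --pt "0.21 -0.59 0.3 0 0 0" --pt "0.27 -0.75 0.39 0 0 0" --pt "0.32 -0.9 0.47 0 0 0" --pt "0.365 -1.0 0.52 0 0 0.0003" --pt "0.365 -1.0 0.52 0 0 0.0003" --pt "0.365 -1.0 0.52 0 0 0.0003"

```text
t: 1.68
position: [0.5589, -0.2513, 0.1599]
eef_rot: [2.948, -0.381, 0.789]
force: [-0.7, -1.3, -0.1]
width: 0.55
finger_force: 0.0
```

Run:
```python
from h import *
R=pose(YR,30)
print(inc(SG-.1*R[:,2],R),inc(SG,R),bot.get_obs()["joint_positions"].round(2))
```

```text
[-0.0064 -0.0562 -0.0028 -0.0002  0.0001  0.0004] [-6.200e-03 -5.540e-02  4.972e-01 -2.000e-04  1.000e-04  4.000e-04] [ 0.79  0.07 -0.42  2.04 -0.07  0.52 -1.4 ]
```

Go 85% of the way in, then check.

Request:
arm_command --pt "-0.006 -0.055 0.02 0 0 0.0004" --pt "-0.006 -0.055 0.1 0 0 0.0004" --pt "-0.006 -0.055 0.2 0 0 0.0004" --pt "-0.006 -0.055 0.3 0 0 0.0004" --pt "-0.006 -0.055 0.35 0 0 0.0004" --pt "-0.006 -0.055 0.35 0 0 0.0004" --pt "-0.006 -0.055 0.35 0 0 0.0004"

```text
t: 2.27
position: [0.5926, -0.2514, 0.0987]
eef_rot: [2.946, -0.392, 0.789]
force: [-0.2, -1.0, 0.1]
width: 0.551
finger_force: 0.0
```

Run:
```python
from h import *
R=pose(YR,30)
print(inc(SG,R),bot.get_obs()["force"].round(2))
```

```text
[ 4.800e-03 -1.370e-02  1.505e-01  2.000e-04  1.000e-04 -7.000e-04] [-0.17 -1.04  0.14]
```

Request:
arm_command --pt "0.004 -0.014 0.05 0 0 -0.0006" --pt "0.004 -0.014 0.1 0 0 -0.0006" --pt "0.004 -0.014 0.14 0 0 -0.0006" --pt "0.004 -0.014 0.15 0 0 -0.0006" --pt "0.004 -0.014 0.15 0 0 -0.0006" --pt "0.004 -0.014 0.15 0 0 -0.0006"

```text
t: 2.77
position: [0.6088, -0.2522, 0.0733]
eef_rot: [2.945, -0.386, 0.79]
force: [0.3, -0.3, -1.1]
width: 0.552
finger_force: 0.0
```

Run:
```python
from h import *
R=pose(YR,30)
print(inc(SG,R),bot.get_obs()["force"].round(2))
p,d=grab_frame("side");cv2.imwrite("pics/side1.png",cv2.resize(cv2.convertScaleAbs(p[120:260,220:390,::-1],alpha=1.5),None,fx=4,fy=4,interpolation=cv2.INTER_CUBIC))
print(inc(SG,R),bot.get_obs()["force"].round(2))
```

```text
[ 0.      0.0033  0.0011  0.0001 -0.0001 -0.    ] [ 0.27 -0.31 -1.12]
[-0.0008  0.0035  0.0018  0.0001 -0.0001 -0.    ] [0.44 0.31 0.14]
```

View pics/side1.png

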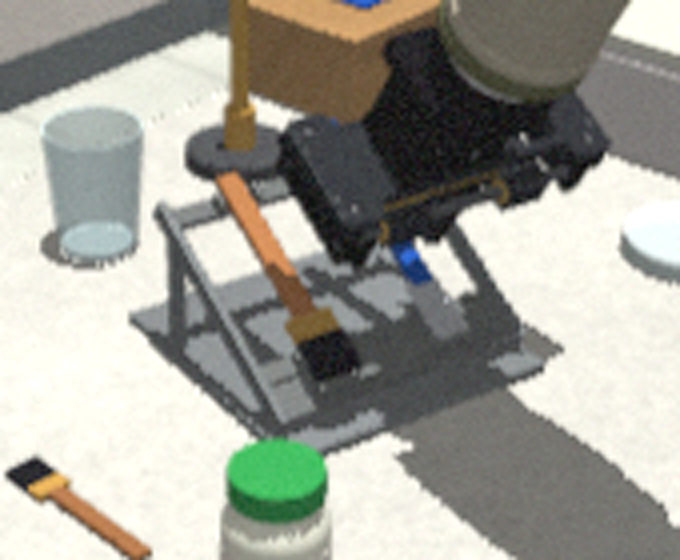

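The gripper stands over the spatula's handle, with the blade visible at (440,310) and the brush clear on the left. Closing.

Request:
arm_command --pt "0 0.0035 0.001 0 0 0" --pt "0 0.0035 0.001 0 0 0" --pt "0 0.0035 0.001 0 0 0" --pt "0 0.0035 0.001 0 0 0" --pt "0 0.0035 0.001 0 0 0" --pt "0 0.0035 0.001 0 0 0" --pt "0 0.0035 0.001 0 0 0" --pt "0 0.0035 0.001 0 0 0" --grip -1 --force 30

```text
t: 3.48
position: [0.6087, -0.2528, 0.073]
eef_rot: [2.945, -0.386, 0.79]
force: [-1.2, -0.4, 0.9]
width: 0.156
finger_force: 30.0
```

Request:
arm_command --pt "0.01 0.003 -0.0173 0 0 0" --pt "0.03 0.003 -0.052 0 0 0" --pt "0.06 0.003 -0.104 0 0 0" --pt "0.1 0.003 -0.173 0 0 0" --pt "0.15 0.003 -0.26 0 0 0" --pt "0.21 0.003 -0.364 0 0 0" --pt "0.27 0.003 -0.468 0 0 0" --pt "0.32 0.003 -0.554 0 0 0" --pt "0.36 0.003 -0.624 0 0 0" --pt "0.375 0.003 -0.65 0 0 0" --pt "0.375 0.003 -0.65 0 0 0"

```text
t: 4.4
position: [0.6092, -0.2536, 0.2254]
eef_rot: [2.943, -0.385, 0.794]
force: [-0.9, 0.6, -1.2]
width: 0.156
finger_force: 30.0
```

Run:
```python
from h import *
o=bot.get_obs();print(o["width"],o["finger_force"],o["force"].round(2))
# hover over tray: pitch 9, spatula origin at tray (25,42,60) ; TCP = origin+7.5*normal
R=pose(YT,9);t=tray(25,42,80)-R[:,2]*.0075
print(t,inc(t,R))
```

```text
0.15627951101503867 29.994778633117676 [-0.85  0.6  -1.18]
[0.5514384  0.29991363 0.08740766] [-1.2027 -2.6005  0.094   0.0086 -0.0588 -0.0236]
```

Run:
```python
from h import *
R=pose(YT,9)
print(inc([.585,-.065,.22],R))
```

```text
[-0.3239 -0.8799 -0.1586  0.0086 -0.0588 -0.0236]
```

Request:
arm_command --pt "-0.02 -0.05 -0.01 0.001 -0.006 -0.002" --pt "-0.05 -0.15 -0.03 0.002 -0.015 -0.005" --pt "-0.1 -0.28 -0.05 0.003 -0.025 -0.009" --pt "-0.16 -0.43 -0.08 0.005 -0.035 -0.014" --pt "-0.22 -0.58 -0.1 0.006 -0.045 -0.018" --pt "-0.27 -0.72 -0.13 0.008 -0.054 -0.022" --pt "-0.3 -0.82 -0.15 0.0086 -0.0588 -0.0236" --pt "-0.324 -0.88 -0.159 0.0086 -0.0588 -0.0236" --pt "-0.324 -0.88 -0.159 0.0086 -0.0588 -0.0236" --pt "-0.324 -0.88 -0.159 0.0086 -0.0588 -0.0236"

```text
t: 5.23
position: [0.5838, -0.065, 0.2171]
eef_rot: [3.121, -0.162, 0.241]
force: [-0.3, -0.2, -0.4]
width: 0.153
finger_force: 30.0
```

Run:
```python
from h import *
R=pose(YT,9)
print(inc([.565,.12,.2],R),bot.get_obs()["width"],bot.get_obs()["joint_positions"].round(2))
```

```text
[-2.000e-01 -9.105e-01  5.630e-02 -1.000e-04  5.000e-04 -0.000e+00] 0.15349279227758422 [ 0.51  0.19 -0.54  1.7   0.13  1.12 -1.74]
```

Request:
arm_command --pt "-0.02 -0.06 0 0 0 0" --pt "-0.05 -0.18 0.01 0 0 0" --pt "-0.08 -0.32 0.02 0 0 0" --pt "-0.11 -0.47 0.03 0 0 0" --pt "-0.14 -0.62 0.04 0 0 0" --pt "-0.17 -0.76 0.05 0 0 0" --pt "-0.19 -0.86 0.056 0 0 0" --pt "-0.2 -0.91 0.056 0 0 0" --pt "-0.2 -0.91 0.056 0 0 0"

```text
t: 5.98
position: [0.5649, 0.122, 0.2009]
eef_rot: [3.122, -0.159, 0.241]
force: [0.7, -0.1, -0.7]
width: 0.162
finger_force: 30.0
```

Run:
```python
from h import *
R=pose(YT,9);t=tray(25,42,70)-R[:,2]*.0075
print(inc(t,R),bot.get_obs()["width"],bot.get_obs()["joint_positions"].round(2))
```

```text
[-2.504e-01 -8.773e-01  5.875e-01 -3.000e-04  5.000e-04  3.000e-04] 0.16160504769775508 [ 0.27  0.2  -0.66  1.74  0.22  1.11 -2.14]
```

Request:
arm_command --pt "-0.02 -0.06 0.02 0 0 0" --pt "-0.06 -0.18 0.07 0 0 0" --pt "-0.1 -0.32 0.14 0 0 0" --pt "-0.14 -0.47 0.22 0 0 0" --pt "-0.18 -0.62 0.3 0 0 0" --pt "-0.21 -0.74 0.37 0 0 0" --pt "-0.24 -0.83 0.42 0 0 0" --pt "-0.25 -0.877 0.46 0 0 0" --pt "-0.25 -0.877 0.46 0 0 0" --pt "-0.25 -0.877 0.46 0 0 0"

```text
t: 6.82
position: [0.5493, 0.2966, 0.1024]
eef_rot: [3.12, -0.164, 0.24]
force: [0.5, -0.2, 0.1]
width: 0.153
finger_force: 30.0
```

Run:
```python
from h import *
R=pose(YT,9);t=tray(25,42,70)-R[:,2]*.0075
print(inc(t,R),bot.get_obs()["width"],bot.get_obs()["joint_positions"].round(2))
for n in("top","side"):
    p,d=grab_frame(n);np.save(n+"2c.npy",p);np.save(n+"2.npy",d);P=cloud(n,d);hsv=cv2.cvtColor(p,cv2.COLOR_RGB2HSV)
    m=(hsv[...,0]>100)&(hsv[...,0]<130)&(hsv[...,1]>120)&(P[...,2]>.05)&(P[...,2]<.2)&(P[...,1]>.2)&(P[...,1]<.36)&(P[...,0]<.75)&(P[...,0]>.4)
    q=P[m];c=np.median(q,0);_,_,vt=np.linalg.svd(q-q.mean(0));d=vt[0]*np.sign(vt[0][0])
    o=bot.get_obs();r=q-o["position"];Rm=Rt.from_rotvec(o["eef_rot"]).as_matrix();l=r@Rm*1000
    print(n,m.sum(),"yaw",np.degrees(np.arctan2(d[1],d[0])),"pitch",np.degrees(np.arcsin(d[2])),"tool-frame x",l[:,0].min(),l[:,0].max(),"y med",np.median(l[:,1]),"z med",np.median(l[:,2]))
```

```text
[-1.010e-02 -1.780e-02  1.247e-01  1.000e-04  5.000e-04 -3.000e-04] 0.1530478554753575 [-0.11  0.43 -0.63  1.71  0.42  1.01 -2.57]
top 57 yaw 24.24362660507863 pitch -35.68097532851064 tool-frame x -38.09146972407802 85.19461421900957 y med 2.45887341158611 z med -1.0172135989800357
side 229 yaw -7.192186485373968 pitch -2.134033010345198 tool-frame x -39.47383988921896 17.420700578038574 y med -0.07092838855256434 z med 1.0359868930365779
```

Joint 7 is at −2.57 and its limit is −2.6, so I can't insert with this wrist. Instead I'll rest the spatula in its compartment (tip on the land, handle on the end wall's top), regrasp with a half turn, and then insert.

```bash
cat >> h.py <<'E'
def tcp_for_tip(tip,yaw,pitch,L=.082,h=.0075):
    R=pose(yaw,pitch);return np.asarray(tip)+L*R[:,0]-h*R[:,2],R
E
python3 - <<'E'
from h import *
for z in(35,22,13): print(z,inc(*tcp_for_tip(tray(-67,42,z),YT+4,5)), tcp_for_tip(tray(-67,42,z),YT+4,5)[0])
E
```

```text
35 [-0.0851 -0.0471  0.2585  0.0013 -0.0108 -0.0115] [0.54208602 0.30656813 0.04961823]
22 [-0.0952 -0.0471  0.3227  0.0013 -0.0108 -0.0115] [0.54208602 0.30656813 0.03661823]
13 [-0.1021 -0.047   0.3672  0.0013 -0.0108 -0.0115] [0.54208602 0.30656813 0.02761823]
```

Run:
```python
from h import *
for x,z in((-57,45),(-57,20)): print(x,z,inc(*tcp_for_tip(tray(x,42,z),YT+4,5)))
```

```text
-57 45 [-0.028  -0.0473  0.2168  0.0013 -0.0108 -0.0115]
-57 20 [-0.0473 -0.0472  0.3403  0.0013 -0.0108 -0.0115]
```

Request:
arm_command --pt "0 0 0 0.0005 -0.004 -0.006" --pt "0 0 0.02 0.001 -0.008 -0.0115" --pt "0 -0.01 0.05 0.0013 -0.0108 -0.0115" --pt "0 -0.02 0.05 0.0013 -0.0108 -0.0115"

```text
t: 7.25
position: [0.5519, 0.2999, 0.0921]
eef_rot: [3.137, -0.056, 0.134]
force: [0.4, -1.5, -1.0]
width: 0.156
finger_force: 30.0
```

Run:
```python
from h import *
for x,z in((-57,45),(-57,20)): print(x,z,inc(*tcp_for_tip(tray(x,42,z),YT+4,5)))
print(bot.get_obs()["joint_positions"].round(3))
```

```text
-57 45 [-1.41e-02 -2.82e-02  1.62e-01  1.00e-04  3.00e-04 -3.00e-04]
-57 20 [-2.470e-02 -2.820e-02  2.866e-01  1.000e-04  3.000e-04 -3.000e-04]
[-0.087  0.484 -0.65   1.654  0.394  1.058 -2.465]
```

Request:
arm_command --pt "-0.003 -0.01 0.04 0 0 0" --pt "-0.008 -0.028 0.09 0 0 0" --pt "-0.014 -0.028 0.15 0 0 0" --pt "-0.02 -0.028 0.21 0 0 0" --pt "-0.024 -0.028 0.26 0 0 0" --pt "-0.025 -0.028 0.286 0 0 0" --pt "-0.025 -0.028 0.286 0 0 0" --pt "-0.025 -0.028 0.286 0 0 0"

```text
t: 7.92
position: [0.5505, 0.3079, 0.0351]
eef_rot: [3.137, -0.048, 0.135]
force: [1.0, -0.4, -0.6]
width: 0.155
finger_force: 30.0
```

Run:
```python
from h import *
for x,z in((-57,20),(-67,20),(-67,14),(-67,12)): print(x,z,inc(*tcp_for_tip(tray(x,42,z),YT+4,5)))
print(bot.get_obs()["joint_positions"].round(3))
```

```text
-57 20 [ 0.0078  0.0118  0.0032 -0.0001  0.0002  0.0004]
-67 20 [-0.0419  0.0081 -0.0011 -0.0001  0.0002  0.0004]
-67 14 [-0.0445  0.0081  0.0288 -0.0001  0.0002  0.0004]
-67 12 [-0.0453  0.0082  0.0388 -0.0001  0.0002  0.0004]
[-0.129  0.555 -0.614  1.686  0.446  0.965 -2.513]
```

Request:
arm_command --pt "-0.01 0.008 0 0 0 0" --pt "-0.025 0.008 0 0 0 0" --pt "-0.042 0.008 0 0 0 0" --pt "-0.042 0.008 0.005 0 0 0" --pt "-0.043 0.008 0.012 0 0 0" --pt "-0.044 0.008 0.02 0 0 0" --pt "-0.0445 0.008 0.028 0 0 0" --pt "-0.0445 0.008 0.028 0 0 0" --pt "-0.0445 0.008 0.028 0 0 0"

```text
t: 8.67
position: [0.5422, 0.3066, 0.029]
eef_rot: [3.138, -0.049, 0.135]
force: [0.7, -0.4, -1.4]
width: 0.153
finger_force: 30.0
```

Run:
```python
from h import *
for x,z in((-67,14),(-67,12)): print(x,z,inc(*tcp_for_tip(tray(x,42,z),YT+4,5)))
o=bot.get_obs();print(o["joint_positions"].round(3),o["force"],o["ft_torque"])
```

```text
-67 14 [-0.0009  0.0002  0.0016 -0.0001  0.0002  0.0004]
-67 12 [-0.0017  0.0002  0.0116 -0.0001  0.0002  0.0004]
[-0.132  0.548 -0.611  1.711  0.446  0.946 -2.523] [ 0.7059071  -0.37618214 -1.36738996] [ 0.04364052  0.16074436 -0.03246039]
```

Request:
arm_command --pt "-0.001 0 0.004 0 0 0" --pt "-0.001 0 0.008 0 0 0" --pt "-0.001 0 0.01 0 0 0" --pt "-0.001 0 0.012 0 0 0" --pt "-0.001 0 0.012 0 0 0" --pt "-0.001 0 0.012 0 0 0"

```text
t: 9.17
position: [0.5424, 0.3067, 0.0276]
eef_rot: [3.137, -0.049, 0.136]
force: [-4.5, -3.3, 10.7]
width: 0.156
finger_force: 30.0
```

Run:
```python
from h import *
for x,z in((-67,12),): print(x,z,inc(*tcp_for_tip(tray(x,42,z),YT+4,5)))
p,d=grab_frame("side");cv2.imwrite("pics/side3.png",cv2.resize(cv2.convertScaleAbs(p[255:420,70:270,::-1],alpha=1.5),None,fx=3.6,fy=3.6,interpolation=cv2.INTER_CUBIC))
o=bot.get_obs();print(o["joint_positions"].round(3),o["force"],o["ft_torque"])
```

```text
-67 12 [-0.0018  0.0009  0.005  -0.0001  0.0001  0.0004]
[-0.134  0.549 -0.609  1.712  0.448  0.943 -2.525] [-4.20011062 -2.71889346 11.4883005 ] [-0.58941878  0.74556606 -0.09965464]
```

View pics/side3.png

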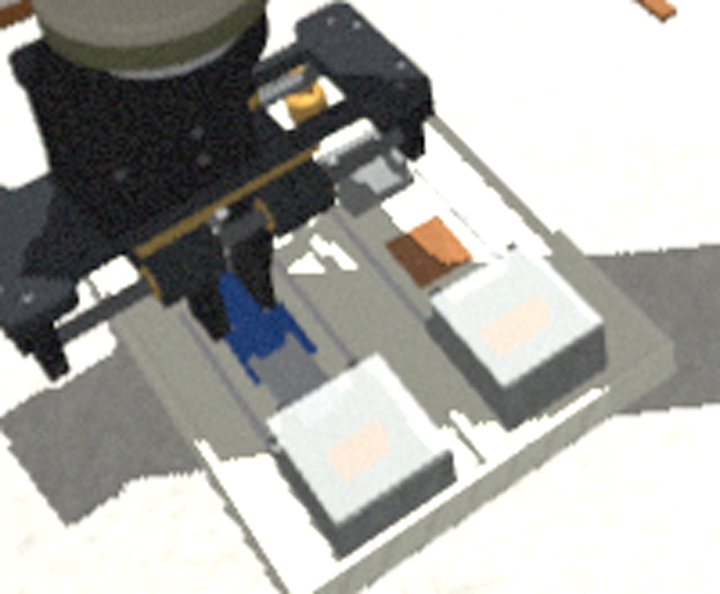

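The spatula's blade lies just at the cover's mouth at (290,375), the handle is over the end wall, and the tip is bearing on the land. I'll ease up and release.

Request:
arm_command --pt "0 0 -0.003 0 0 0" --pt "0 0 -0.004 0 0 0" --pt "0 0 -0.004 0 0 0" --force 5

```text
t: 9.47
position: [0.5423, 0.3068, 0.0277]
eef_rot: [3.138, -0.049, 0.136]
force: [-0.8, 0.7, 3.9]
width: 0.162
finger_force: 5.0
```

Request:
arm_command --pt "0 0 0 0 0 0" --pt "0 0 0 0 0 0" --pt "0 0 0 0 0 0" --pt "0 0 0 0 0 0" --grip -0.45

```text
t: 9.8
position: [0.5419, 0.3065, 0.0271]
eef_rot: [3.137, -0.049, 0.135]
force: [1.4, -0.2, -0.3]
width: 0.262
finger_force: 0.0
```

Request:
arm_command --pt "0 0 -0.03 0 0 0" --pt "0 0 -0.1 0 0 0" --pt "0 0 -0.2 0 0 0" --pt "0 0 -0.35 0 0 0" --pt "0 0 -0.5 0 0 0" --pt "0 0 -0.6 0 0 0" --pt "0 0 -0.6 0 0 0"

```text
t: 10.38
position: [0.5333, 0.3089, 0.1535]
eef_rot: [-3.135, 0.048, -0.146]
force: [-0.1, 1.0, 0.6]
width: 0.274
finger_force: 0.0
```

Request:
arm_command --pt "0 0 0 0 0 -0.0195" --pt "0 0 0 0 0 -0.039" --pt "0 0 0 0 0 -0.0585" --pt "0 0 0 0 0 -0.078" --pt "0 0 0 0 0 -0.0975" --pt "0 0 0 0 0 -0.117" --pt "0 0 0 0 0 -0.1365" --pt "0 0 0 0 0 -0.156" --pt "0 0 0 0 0 -0.1755" --pt "0 0 0 0 0 -0.195" --pt "0 0 0 0 0 -0.2145" --pt "0 0 0 0 0 -0.234"

```text
t: 11.38
position: [0.5317, 0.3068, 0.1477]
eef_rot: [2.311, 2.038, 0.098]
force: [0.1, -1.0, 0.3]
width: 0.272
finger_force: 0.0
```

Request:
arm_command --pt "0 0 0 0 0 -0.0195" --pt "0 0 0 0 0 -0.039" --pt "0 0 0 0 0 -0.0585" --pt "0 0 0 0 0 -0.078" --pt "0 0 0 0 0 -0.0975" --pt "0 0 0 0 0 -0.117" --pt "0 0 0 0 0 -0.1365" --pt "0 0 0 0 0 -0.156" --pt "0 0 0 0 0 -0.1755" --pt "0 0 0 0 0 -0.195" --pt "0 0 0 0 0 -0.2145" --pt "0 0 0 0 0 -0.234"

```text
t: 12.38
position: [0.5318, 0.3067, 0.1476]
eef_rot: [0.345, 3.036, 0.011]
force: [-0.1, -0.3, 0.5]
width: 0.277
finger_force: 0.0
```

```bash
cat >> h.py <<'E'
FL=np.diag([-1.,-1.,1.])
def measS(tag):
  for n in("top","side"):
    p,dd=grab_frame(n);np.save(tag+n+"c.npy",p);np.save(tag+n+".npy",dd);P=cloud(n,dd);hsv=cv2.cvtColor(p,cv2.COLOR_RGB2HSV)
    q=P-np.r_[O,0];g=np.stack([q@EX,q@EY],-1)*1000;z=P[...,2]*1000
    m=(hsv[...,0]>100)&(hsv[...,0]<130)&(hsv[...,1]>120)&(g[...,0]>-70)&(g[...,0]<130)&(abs(g[...,1]-42)<35)&(z>14)&(z<50)
    G=np.c_[g[m],z[m]];c=G.mean(0)
    if len(G)<15: print(n,"few",len(G));continue
    _,_,vt=np.linalg.svd(G-c);d=vt[0]*np.sign(vt[0][0])
    print(n,m.sum(),"c",c.round(1),"yaw rel tray",np.degrees(np.arctan2(d[1],d[0])).round(2),"pitch",np.degrees(np.arcsin(d[2])).round(1),"x",np.percentile(G[:,0],[0,2,98,100]).round(1),"zmin/max",np.percentile(G[:,2],[5,95]).round(1))
E
python3 - <<'E'
from h import *
o=bot.get_obs();print(o["joint_positions"].round(2));measS("a")
R=pose(YT+4,5)@FL;p,_=tcp_for_tip(tray(-67,42,12),YT+4,5);print(inc(p-.08*R[:,2],R),p)
E
```

```text
[ 0.26  0.61 -1.2   1.62  0.67  1.27  0.29]
top 45 c [59.9 48.8 33. ] yaw rel tray -3.73 pitch 3.3 x [48.3 48.4 71.2 72.1] zmin/max [29.  36.1]
side 449 c [25.8 49.9 28.3] yaw rel tray 3.53 pitch 6.0 x [-25.3 -22.4  98.7 102.5] zmin/max [22.8 33.9]
[ 1.200e-03  8.000e-04  2.056e-01  1.000e-04 -2.000e-04 -3.120e-02] [0.54208602 0.30656813 0.02661823]
```

The spatula rests where I meant it: tip x ≈ −68, y ≈ 42, pitch ≈ 5°, yaw +3.7° relative to the tray. Regrasping with the flipped wrist.

Request:
arm_command --pt "0 0 0.02 0 0 -0.0156" --pt "0.001 0.001 0.08 0 0 -0.0312" --pt "0.001 0.001 0.15 0 0 -0.0312" --pt "0.001 0.001 0.2 0 0 -0.0312" --pt "0.001 0.001 0.2 0 0 -0.0312" --pt "0.001 0.001 0.2 0 0 -0.0312"

```text
t: 12.98
position: [0.5348, 0.3068, 0.1066]
eef_rot: [0.06, 3.056, -0.002]
force: [-0.4, 0.6, 0.6]
width: 0.275
finger_force: 0.0
```

Run:
```python
from h import *
R=pose(YT+4,5)@FL;p,_=tcp_for_tip(tray(-67,42,12),YT+4,5);print(inc(p,R),inc(p-.03*R[:,2],R),bot.get_obs()["joint_positions"].round(2))
```

```text
[-2.500e-03 -1.000e-04  4.017e-01  0.000e+00 -3.000e-04 -9.000e-04] [-2.200e-03 -1.000e-04  2.517e-01  0.000e+00 -3.000e-04 -9.000e-04] [ 0.25  0.68 -1.19  1.66  0.74  1.23  0.43]
```

Request:
arm_command --pt "-0.002 0 0.03 0 0 -0.0009" --pt "-0.002 0 0.1 0 0 -0.0009" --pt "-0.002 0 0.18 0 0 -0.0009" --pt "-0.002 0 0.26 0 0 -0.0009" --pt "-0.002 0 0.32 0 0 -0.0009" --pt "-0.002 0 0.37 0 0 -0.0009" --pt "-0.0025 0 0.4 0 0 -0.0009" --pt "-0.0025 0 0.4 0 0 -0.0009" --pt "-0.0025 0 0.4 0 0 -0.0009"

```text
t: 13.73
position: [0.5424, 0.3071, 0.0274]
eef_rot: [0.046, 3.055, -0.001]
force: [0.6, 1.0, 0.6]
width: 0.275
finger_force: 0.0
```

Request:
arm_command --pt "0 0 0 0 0 0" --pt "0 0 0 0 0 0" --pt "0 0 0 0 0 0" --pt "0 0 0 0 0 0" --pt "0 0 0 0 0 0" --grip -1 --force 30

```text
t: 14.15
position: [0.5428, 0.3071, 0.0281]
eef_rot: [0.046, 3.054, -0.0]
force: [-0.1, 0.3, 4.3]
width: 0.156
finger_force: 30.0
```

Run:
```python
from h import *
R=pose(YT+4,5)@FL;p,_=tcp_for_tip(tray(-67,42,12),YT+4,5);print(inc(p,R))
p1,R1=tcp_for_tip(tray(-60,42,16),YT,9);print(inc(p1,R1@FL))
p1,R1=tcp_for_tip(tray(-80,42,16),YT,9);print(inc(p1,R1@FL),bot.get_obs()["joint_positions"].round(2))
```

```text
[ 0.0039 -0.003   0.007   0.0002 -0.      0.0005]
[-0.0279 -0.0333 -0.0385  0.0016 -0.0111  0.0115]
[ 0.0715 -0.026  -0.0472  0.0016 -0.0111  0.0115] [ 0.19  0.77 -1.1   1.69  0.84  1.12  0.39]
```

Request:
arm_command --pt "-0.005 -0.003 -0.03 0 0 0" --pt "-0.02 -0.015 -0.04 0.0008 -0.005 0.006" --pt "-0.028 -0.033 -0.04 0.0016 -0.0111 0.0115" --pt "-0.028 -0.033 -0.0385 0.0016 -0.0111 0.0115" --pt "-0.028 -0.033 -0.0385 0.0016 -0.0111 0.0115" --pt "-0.028 -0.033 -0.0385 0.0016 -0.0111 0.0115"

```text
t: 14.65
position: [0.5473, 0.2999, 0.0357]
eef_rot: [0.153, 2.983, -0.013]
force: [0.1, -0.2, -0.6]
width: 0.155
finger_force: 30.0
```

Run:
```python
from h import *
measS("b")
for x,z in((-60,16),(-84,15)):
  p1,R1=tcp_for_tip(tray(x,42,z),YT,9);print(inc(p1,R1@FL))
print(bot.get_obs()["joint_positions"].round(2),bot.get_obs()["force"])
```

```text
top 50 c [67.  39.5 43.6] yaw rel tray 2.59 pitch 9.5 x [ 54.6  55.4 104.3 106.4] zmin/max [39.1 48.3]
side 214 c [ 3.7 41.9 31.8] yaw rel tray -5.47 pitch 11.5 x [-22.1 -16.5  27.8  32.4] zmin/max [27.  36.4]
[-0.0009  0.0016 -0.0033 -0.0001 -0.0003  0.0001]
[ 1.184e-01  1.700e-03 -1.690e-02 -1.000e-04 -3.000e-04  1.000e-04]
[ 0.19  0.72 -1.09  1.74  0.87  1.08  0.28] [ 0.09200035  0.58205278 -0.11049158]
```

Request:
arm_command --pt "0.01 0.004 -0.002 0 0 0" --pt "0.03 0.004 -0.005 0 0 0" --pt "0.05 0.004 -0.008 0 0 0" --pt "0.07 0.004 -0.011 0 0 0" --pt "0.09 0.004 -0.014 0 0 0" --pt "0.11 0.004 -0.016 0 0 0" --pt "0.118 0.004 -0.017 0 0 0" --pt "0.118 0.004 -0.017 0 0 0" --pt "0.118 0.004 -0.017 0 0 0"

```text
t: 15.5
position: [0.5236, 0.3033, 0.0354]
eef_rot: [0.154, 2.982, -0.013]
force: [-0.3, -0.2, -1.5]
width: 0.152
finger_force: 30.0
```

Run:
```python
from h import *
for x,z in((-84,15),(-84,13.5),(-94,13.5),(-101,13.5)):
  p1,R1=tcp_for_tip(tray(x,42,z),YT,9);print(inc(p1,R1@FL))
print(bot.get_obs()["force"])
```

```text
[ 0.0001 -0.0023  0.0007 -0.0001 -0.0001  0.0001]
[ 0.0013 -0.0023  0.0081 -0.0001 -0.0001  0.0001]
[ 0.0507 -0.0023  0.0004 -0.0001 -0.0001  0.0001]
[ 0.0852 -0.0023 -0.0051 -0.0001 -0.0001  0.0001]
[-0.2535752  -0.16534094 -1.51496921]
```

Request:
arm_command --pt "0.008 0 0.002 0 0 0" --pt "0.016 0 0.002 0 0 0" --pt "0.024 0 0.002 0 0 0" --pt "0.032 0 0.001 0 0 0" --pt "0.04 0 0 0 0 0" --pt "0.05 0 -0.002 0 0 0" --pt "0.05 0 -0.002 0 0 0" --pt "0.05 0 -0.002 0 0 0"

```text
t: 16.17
position: [0.5142, 0.3042, 0.0344]
eef_rot: [0.154, 2.981, -0.013]
force: [3.3, -0.5, 0.5]
width: 0.159
finger_force: 30.0
```

Run:
```python
from h import *
p1,R1=tcp_for_tip(tray(-101,42,13.5),YT,9);print(inc(p1,R1@FL))
print(bot.get_obs()["force"],bot.get_obs()["force"]@EX)
```

```text
[ 0.0377 -0.0022 -0.0025 -0.0001 -0.     -0.    ]
[ 3.31211819 -0.5130434   0.53358897] 3.347398808454667
```

Request:
arm_command --pt "0.008 -0.002 -0.001 0 0 0" --pt "0.016 -0.002 -0.002 0 0 0" --pt "0.024 -0.002 -0.003 0 0 0" --pt "0.032 -0.002 -0.004 0 0 0" --pt "0.04 -0.002 -0.005 0 0 0" --pt "0.04 -0.002 -0.005 0 0 0" --pt "0.04 -0.002 -0.005 0 0 0"

```text
t: 16.75
position: [0.5067, 0.3047, 0.0345]
eef_rot: [0.155, 2.98, -0.012]
force: [7.9, -0.3, -0.0]
width: 0.156
finger_force: 30.0
```

Run:
```python
from h import *
f0=bot.get_obs()["force"];print(f0,f0@EX);o=bot.get_obs()
measS("c")
q=(o["position"]-np.r_[O,0]);print("tcp tray",(q@EX*1e3).round(1),(q@EY*1e3).round(1),(q[2]*1e3).round(1),o["joint_positions"].round(2))
```

```text
[ 7.90648559e+00 -3.43035190e-01 -8.79117282e-04] 7.899616980086135
top 50 c [24.9 39.8 44.1] yaw rel tray 0.13 pitch 7.3 x [10.7 10.8 64.3 64.7] zmin/max [40.2 48.1]
side 224 c [-36.4  43.3  30.2] yaw rel tray -1.62 pitch 8.7 x [-57.5 -55.9 -15.4 -11.4] zmin/max [25.8 34.4]
tcp tray -21.2 42.2 34.5 [ 0.2   0.67 -1.11  1.82  0.85  1.05  0.21]
```

Contact was felt at 3.3 N, and the force is now 7.9 N, which means the stop is pushed about 9 mm (6 mm needed, 14 mm at most). Next I'll lower the handle, pivoting about the tip.

```bash
cat >> h.py <<'E'
def pivot(pitches,y,L=.082,h=.0075,ztip=None,dx=0):
    o=bot.get_obs();R0=Rt.from_rotvec(o["eef_rot"]).as_matrix();ins=R0@FL  # instrument-like axes
    tip=o["position"]-L*ins[:,0]+h*ins[:,2]
    t=tip-np.r_[O,0];print("tip tray",(t@EX*1e3).round(1),(t@EY*1e3).round(1),(tip[2]*1e3).round(1))
    for a in pitches:
        zt=tip[2] if ztip is None else ztip
        p,R=tcp_for_tip(np.r_[O,0]+EX*(t@EX+dx)+EY*y+[0,0,zt],YT,a,L,h);print(a,inc(p,R@FL))
E
python3 - <<'E'
from h import *
pivot([7,5,3,1.5,0],.042)
E
```

```text
tip tray -100.9 42.2 14.2
7 [-0.0011 -0.0009  0.0147 -0.      0.0057 -0.0001]
5 [-0.0016 -0.0009  0.0291 -0.      0.0113 -0.0001]
3 [-0.0017 -0.0009  0.0435 -0.      0.0168 -0.0001]
1.5 [-0.0014 -0.0009  0.0542 -0.      0.021  -0.0001]
0 [-0.0008 -0.0009  0.065  -0.      0.0252 -0.0001]
```

Request:
arm_command --pt "-0.001 -0.001 0.007 0 0.0028 0" --pt "-0.001 -0.001 0.0147 0 0.0057 0" --pt "-0.0014 -0.001 0.022 0 0.0085 0" --pt "-0.0016 -0.001 0.029 0 0.0113 0" --pt "-0.0017 -0.001 0.036 0 0.014 0" --pt "-0.0017 -0.001 0.0435 0 0.0168 0" --pt "-0.0017 -0.001 0.0435 0 0.0168 0"

```text
t: 17.43
position: [0.509, 0.3042, 0.0256]
eef_rot: [0.163, 3.086, -0.003]
force: [6.3, 0.6, 0.4]
width: 0.153
finger_force: 30.0
```

Run:
```python
from h import *
o=bot.get_obs();print(o["force"].round(1),o["force"]@EX,o["ft_torque"].round(2))
pivot([3,2,1,0],.042)
```

```text
[6.3 0.6 0.4] 6.205235128564669 [ 0.21 -1.61 -0.05]
tip tray -100.4 42.0 13.9
3 [ 0.      0.0006 -0.0005  0.0001 -0.0002 -0.0003]
2 [-0.0006  0.0006  0.0067  0.0001  0.0026 -0.0003]
1 [-0.001   0.0006  0.0139  0.0001  0.0054 -0.0003]
0 [-0.0014  0.0006  0.021   0.0001  0.0081 -0.0003]
```

Request:
arm_command --pt "0.005 0 0 0 0 0" --pt "0.01 0 0 0 0 0" --pt "0.01 0 0 0 0 0"

```text
t: 17.68
position: [0.5067, 0.3047, 0.0259]
eef_rot: [0.161, 3.084, -0.004]
force: [7.6, 0.8, 1.0]
width: 0.156
finger_force: 30.0
```

Run:
```python
from h import *
F=[bot.get_obs()["force"]]
for i in range(4): grab_frame("top");F.append(bot.get_obs()["force"])
print(np.round(F,1), np.mean(F,0)@EX)
measS("d")
pivot([3,2,1,0],.042)
```

```text
[[ 7.6  0.8  1. ]
 [ 7.3  0.5  0. ]
 [ 8.  -0.1 -0.1]
 [ 8.3 -0.6  1.2]
 [ 8.5 -0.3  1.5]] 7.909141169045921
top 34 c [34.7 39.6 30.2] yaw rel tray 3.88 pitch -2.3 x [20.  20.1 68.  69.8] zmin/max [26.8 33.9]
side 207 c [-31.6  42.5  24.1] yaw rel tray -2.7 pitch 4.0 x [-53.8 -53.1  -9.1  -2.4] zmin/max [21.6 27. ]
tip tray -102.5 42.2 14.1
3 [-0.     -0.0005  0.0003  0.0001  0.0001 -0.0001]
2 [-0.0006 -0.0005  0.0075  0.0001  0.0029 -0.0001]
1 [-0.0011 -0.0005  0.0146  0.0001  0.0057 -0.0001]
0 [-0.0014 -0.0005  0.0218  0.0001  0.0084 -0.0001]
```

Request:
arm_command --pt "-0.0003 -0.0005 0.004 0 0.0015 0" --pt "-0.0006 -0.0005 0.0075 0 0.0029 0" --pt "-0.0009 -0.0005 0.011 0 0.0043 0" --pt "-0.0011 -0.0005 0.0146 0 0.0057 0" --pt "-0.0013 -0.0005 0.018 0 0.007 0" --pt "-0.0014 -0.0005 0.0218 0 0.0084 0" --pt "-0.0014 -0.0005 0.0218 0 0.0084 0"

```text
t: 18.57
position: [0.5076, 0.3045, 0.0214]
eef_rot: [-0.165, -3.137, -0.001]
force: [8.1, 0.8, 1.2]
width: 0.154
finger_force: 30.0
```

Run:
```python
from h import *
o=bot.get_obs();print(o["force"].round(1),o["force"]@EX,o["ft_torque"].round(2))
pivot([0],.042);pivot([0],.042,ztip=.012)
measS("e")
```

```text
[8.1 0.8 1.2] 7.9700586712241295 [ 0.24 -1.83 -0.12]
tip tray -102.3 42.1 13.9
0 [ 0.      0.     -0.0002  0.0001 -0.0001 -0.0002]
tip tray -102.3 42.1 13.9
0 [ 0.      0.      0.0094  0.0001 -0.0001 -0.0002]
top 16 c [48.2 39.9 22.2] yaw rel tray 0.61 pitch 5.1 x [31.6 31.8 67.4 67.4] zmin/max [17.6 27.5]
side 201 c [-28.5  42.2  20.4] yaw rel tray -4.48 pitch 0.9 x [-52.4 -50.7  -1.8   3.8] zmin/max [18.6 22.4]
```

Request:
arm_command --pt "0 0 0.002 0 0 0" --pt "0 0 0.004 0 0 0" --pt "0 0 0.006 0 0 0" --pt "0 0 0.006 0 0 0"

```text
t: 19.0
position: [0.5074, 0.3046, 0.0204]
eef_rot: [0.164, 3.137, 0.001]
force: [8.2, 0.3, 2.4]
width: 0.157
finger_force: 30.0
```

Request:
arm_command --pt "0 0 0.001 0 0 0" --pt "0 0 0.002 0 0 0" --pt "0 0 0.003 0 0 0" --pt "0 0 0.003 0 0 0"

```text
t: 19.33
position: [0.5074, 0.3047, 0.0202]
eef_rot: [0.164, 3.137, 0.001]
force: [6.6, -2.0, 3.9]
width: 0.155
finger_force: 30.0
```

Request:
arm_command --pt "-0.004 0 -0.001 0 0 0" --pt "-0.008 0 -0.001 0 0 0" --pt "-0.011 0 -0.001 0 0 0" --pt "-0.014 0 -0.001 0 0 0" --pt "-0.014 0 -0.001 0 0 0"

```text
t: 19.75
position: [0.5099, 0.3045, 0.0202]
eef_rot: [-0.163, -3.137, -0.001]
force: [6.6, 0.7, 3.4]
width: 0.159
finger_force: 30.0
```

Request:
arm_command --pt "0 0 0 0 0 0" --pt "0 0 0 0 0 0" --pt "0 0 0 0 0 0" --force 5

```text
t: 20.0
position: [0.5099, 0.3045, 0.0201]
eef_rot: [0.163, 3.137, 0.001]
force: [6.2, 0.4, 2.9]
width: 0.158
finger_force: 5.0
```

Request:
arm_command --pt "0 0 0 0 0 0" --pt "0 0 0 0 0 0" --pt "0 0 0 0 0 0" --pt "0 0 0 0 0 0" --grip -0.4

```text
t: 20.33
position: [0.5078, 0.3042, 0.019]
eef_rot: [-0.161, -3.134, 0.001]
force: [-0.0, -0.7, -0.4]
width: 0.286
finger_force: 0.0
```

Request:
arm_command --pt "0 0 -0.03 0 0 0" --pt "0 0 -0.1 0 0 0" --pt "0 0 -0.25 0 0 0" --pt "0 0 -0.4 0 0 0" --pt "0 0 -0.55 0 0 0" --pt "0 0 -0.7 0 0 0" --pt "0 0 -0.7 0 0 0"

```text
t: 20.92
position: [0.5101, 0.3066, 0.1664]
eef_rot: [0.161, 3.134, 0.007]
force: [0.5, 1.3, 0.0]
width: 0.299
finger_force: 0.0
```

Run:
```python
from h import *
print(bot.get_obs()["joint_positions"].round(2));measS("f")
p=np.load("fsidec.npy");cv2.imwrite("pics/side4.png",cv2.resize(cv2.convertScaleAbs(p[255:420,70:270,::-1],alpha=1.5),None,fx=3.6,fy=3.6,interpolation=cv2.INTER_CUBIC))
R=pose(YR,30)@FL;print(inc([.585,-.03,.22],pose(-10,20)@FL))
```

```text
[ 0.29  0.64 -1.25  1.59  0.62  1.36  0.43]
top few 5
side 411 c [-2.3 43.3 19.1] yaw rel tray -0.51 pitch -0.1 x [-51.3 -49.   70.7  75.8] zmin/max [17.4 20.8]
[-0.5493 -1.6259 -0.2941  0.0021 -0.0555  0.0112]
```

View pics/side4.png

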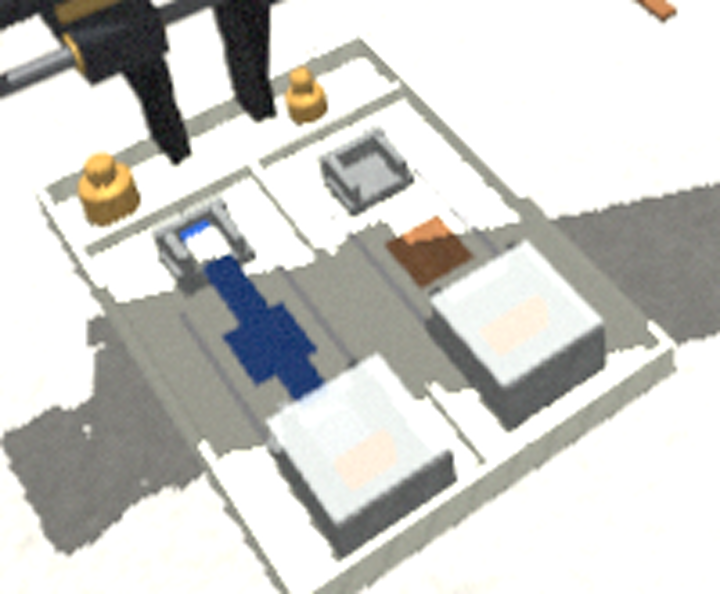

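The spatula is in. It lies flat (pitch −0.1°, top at z ≈ 20 mm), with its handle end between the cheeks at (205,235) behind the wall and its blade under the cover at (315,395). Now for the brush.

Request:
arm_command --pt "-0.02 -0.06 -0.05 0 -0.004 0.001" --pt "-0.06 -0.2 -0.13 0 -0.01 0.002" --pt "-0.12 -0.37 -0.2 0.0004 -0.018 0.003" --pt "-0.17 -0.55 -0.25 0.0008 -0.026 0.005" --pt "-0.22 -0.73 -0.25 0.001 -0.034 0.006" --pt "-0.28 -0.9 -0.25 0.0013 -0.042 0.008" --pt "-0.3 -0.98 -0.25 0.002 -0.05 0.01" --pt "-0.3 -0.98 -0.25 0.0021 -0.0555 0.0112" --pt "-0.3 -0.98 -0.25 0.0021 -0.0555 0.0112" --grip 0.1

```text
t: 21.77
position: [0.5473, 0.1014, 0.2083]
eef_rot: [0.246, 2.785, -0.051]
force: [-0.3, 0.4, -0.3]
width: 0.547
finger_force: 0.0
```

Run:
```python
from h import *
R=pose(YR,30)@FL;print(inc(BG-.13*R[:,2],R),bot.get_obs()["joint_positions"].round(2))
```

```text
[-0.2696 -1.2456  0.2208  0.0048 -0.028   0.0124] [ 1.02  0.14 -1.44  1.91  0.41  0.96  0.79]
```

Request:
arm_command --pt "-0.01 -0.05 0.01 0 0 0" --pt "-0.03 -0.15 0.02 0 0 0" --pt "-0.05 -0.25 0.03 0 0 0"

```text
t: 22.02
position: [0.5506, 0.053, 0.207]
eef_rot: [0.238, 2.788, -0.043]
force: [-0.3, 0.9, -0.1]
width: 0.548
finger_force: 0.0
```

Run:
```python
from h import *
R=pose(YR,30)@FL;print(inc(BG-.13*R[:,2],R),bot.get_obs()["joint_positions"].round(3),bot.get_obs()["joint_velocities"].round(2))
```

```text
[-0.2128 -1.0123  0.1864  0.0058 -0.0284  0.013 ] [ 1.169  0.085 -1.446  1.928  0.291  0.907  0.99 ] [ 0.75 -0.3   0.01  0.08 -0.59 -0.21  0.94]
```

The solver holds joints off their limits (j3 has settled at −1.446). Carrying on to the pre-grasp pose.

Request:
arm_command --pt "-0.02 -0.12 0.02 0.001 -0.004 0.002" --pt "-0.05 -0.26 0.05 0.002 -0.01 0.005" --pt "-0.09 -0.42 0.08 0.003 -0.016 0.008" --pt "-0.13 -0.58 0.11 0.005 -0.022 0.011" --pt "-0.17 -0.74 0.14 0.0058 -0.0284 0.013" --pt "-0.19 -0.88 0.17 0.0058 -0.0284 0.013" --pt "-0.213 -0.98 0.186 0.0058 -0.0284 0.013" --pt "-0.213 -1.0 0.186 0.0058 -0.0284 0.013" --pt "-0.213 -1.0 0.186 0.0058 -0.0284 0.013" --pt "-0.213 -1.0 0.186 0.0058 -0.0284 0.013"

```text
t: 22.85
position: [0.5685, -0.1524, 0.1866]
eef_rot: [0.343, 2.598, -0.09]
force: [-0.3, 1.2, 0.3]
width: 0.547
finger_force: 0.0
```

Run:
```python
from h import *
R=pose(YR,30)@FL;print(inc(BG-.13*R[:,2],R),inc(BG-.03*R[:,2],R),bot.get_obs()["joint_positions"].round(3))
```

```text
[-0.0015 -0.0152  0.0016  0.0001  0.     -0.0004] [-1.500e-03 -1.540e-02  5.016e-01  1.000e-04  0.000e+00 -4.000e-04] [ 1.395  0.011 -1.212  2.044  0.087  0.573  1.433]
```

Request:
arm_command --pt "-0.0015 -0.015 0.03 0 0 -0.0004" --pt "-0.0015 -0.015 0.12 0 0 -0.0004" --pt "-0.0015 -0.015 0.24 0 0 -0.0004" --pt "-0.0015 -0.015 0.36 0 0 -0.0004" --pt "-0.0015 -0.015 0.45 0 0 -0.0004" --pt "-0.0015 -0.015 0.5 0 0 -0.0004" --pt "-0.0015 -0.015 0.5 0 0 -0.0004" --pt "-0.0015 -0.015 0.5 0 0 -0.0004"

```text
t: 23.52
position: [0.6165, -0.1681, 0.1007]
eef_rot: [0.338, 2.598, -0.092]
force: [0.1, 0.8, 0.2]
width: 0.548
finger_force: 0.0
```

Run:
```python
from h import *
R=pose(YR,30)@FL;print(inc(BG,R))
```

```text
[ 0.0023 -0.0014  0.1536  0.      0.0002  0.0002]
```

Request:
arm_command --pt "0.002 -0.001 0.05 0 0 0" --pt "0.002 -0.001 0.1 0 0 0" --pt "0.002 -0.001 0.14 0 0 0" --pt "0.002 -0.001 0.153 0 0 0" --pt "0.002 -0.001 0.153 0 0 0" --pt "0.002 -0.001 0.153 0 0 0"

```text
t: 24.02
position: [0.6307, -0.1741, 0.075]
eef_rot: [0.341, 2.596, -0.094]
force: [-0.9, -0.5, -0.3]
width: 0.551
finger_force: 0.0
```

Request:
arm_command --pt "0 0 0 0 0 0" --pt "0 0 0 0 0 0" --pt "0 0 0 0 0 0" --pt "0 0 0 0 0 0" --pt "0 0 0 0 0 0" --pt "0 0 0 0 0 0" --pt "0 0 0 0 0 0" --grip -1 --force 30

```text
t: 24.6
position: [0.6305, -0.1744, 0.0739]
eef_rot: [0.341, 2.597, -0.094]
force: [-1.7, 0.2, 2.3]
width: 0.182
finger_force: 30.0
```

Request:
arm_command --pt "-0.01 0 -0.0173 0 0 0" --pt "-0.03 0 -0.052 0 0 0" --pt "-0.06 0 -0.104 0 0 0" --pt "-0.1 0 -0.173 0 0 0" --pt "-0.15 0 -0.26 0 0 0" --pt "-0.21 0 -0.364 0 0 0" --pt "-0.27 0 -0.468 0 0 0" --pt "-0.32 0 -0.554 0 0 0" --pt "-0.36 0 -0.624 0 0 0" --pt "-0.375 0 -0.65 0 0 0" --pt "-0.375 0 -0.65 0 0 0"

```text
t: 25.52
position: [0.6308, -0.1744, 0.2255]
eef_rot: [0.341, 2.595, -0.095]
force: [0.2, -0.8, -0.5]
width: 0.176
finger_force: 30.0
```

Run:
```python
from h import *
o=bot.get_obs();print(o["joint_positions"].round(2),o["width"])
print(inc([.575,.015,.22],pose(YT,9)@FL))
```

```text
[ 1.26  0.21 -1.17  1.85  0.4   0.71  1.22] 0.17577767428363758
[ 0.458   0.8426 -0.237  -0.0088  0.0588 -0.0238]
```

Request:
arm_command --pt "0.03 0.05 -0.01 -0.001 0.006 -0.002" --pt "0.08 0.15 -0.04 -0.002 0.015 -0.005" --pt "0.15 0.28 -0.08 -0.003 0.025 -0.009" --pt "0.23 0.42 -0.12 -0.005 0.035 -0.014" --pt "0.31 0.57 -0.16 -0.006 0.045 -0.018" --pt "0.38 0.7 -0.2 -0.008 0.054 -0.022" --pt "0.43 0.8 -0.225 -0.0088 0.0588 -0.0238" --pt "0.458 0.843 -0.237 -0.0088 0.0588 -0.0238" --pt "0.458 0.843 -0.237 -0.0088 0.0588 -0.0238"

```text
t: 26.27
position: [0.5735, 0.0183, 0.2177]
eef_rot: [0.148, 2.984, -0.009]
force: [-0.5, 1.3, -0.4]
width: 0.179
finger_force: 30.0
```

Run:
```python
from h import *
o=bot.get_obs();print(o["joint_positions"].round(2),o["width"])
print(inc(tcp_for_tip(tray(-40,-42,90),YT,9,.08)[0],pose(YT,9)@FL))
```

```text
[ 0.91  0.33 -1.22  1.71  0.39  1.18  1.08] 0.17913741176809017
[ 2.617e-01  9.690e-01  5.060e-01  3.000e-04 -5.000e-04  7.000e-04]
```

Request:
arm_command --pt "0.02 0.06 0 0 0 0" --pt "0.05 0.2 0.02 0 0 0" --pt "0.09 0.36 0.06 0 0 0" --pt "0.13 0.52 0.12 0 0 0" --pt "0.17 0.68 0.22 0 0 0" --pt "0.21 0.82 0.34 0 0 0" --pt "0.24 0.92 0.44 0 0 0" --pt "0.262 0.969 0.506 0 0 0" --pt "0.262 0.969 0.506 0 0 0" --pt "0.262 0.969 0.506 0 0 0"

```text
t: 27.1
position: [0.5582, 0.2111, 0.1103]
eef_rot: [0.155, 2.984, -0.012]
force: [0.3, 0.0, -0.3]
width: 0.179
finger_force: 30.0
```

```bash
cat >> h.py <<'E'
def measB(tag):
  o=bot.get_obs();Rm=Rt.from_rotvec(o["eef_rot"]).as_matrix()@FL
  for n in("top","side"):
    p,dd=grab_frame(n);np.save(tag+n+"c.npy",p);np.save(tag+n+".npy",dd);P=cloud(n,dd);hsv=cv2.cvtColor(p,cv2.COLOR_RGB2HSV)
    q=P-np.r_[O,0];g=np.stack([q@EX,q@EY],-1)*1000;z=P[...,2]*1000
    l=(P-o["position"])@Rm*1000
    m=(hsv[...,0]<22)&(hsv[...,1]>90)&(hsv[...,2]>40)&(abs(l[...,0])<100)&(abs(l[...,1])<25)&(abs(l[...,2])<25)&(z>14)
    G=np.c_[g[m],z[m]]
    if len(G)<15: print(n,"few",len(G));continue
    c=G.mean(0);_,_,vt=np.linalg.svd(G-c);d=vt[0]*np.sign(vt[0][0]);L=l[m]
    print(n,m.sum(),"c",c.round(1),"yaw rel",np.degrees(np.arctan2(d[1],d[0])).round(2),"pitch",np.degrees(np.arcsin(d[2])).round(1),"x",np.percentile(G[:,0],[0,2,98,100]).round(1),"z",np.percentile(G[:,2],[5,95]).round(1),"| tool x",L[:,0].min().round(1),L[:,0].max().round(1),"y",np.median(L[:,1]).round(1))
E
python3 - <<'E'
from h import *
measB("g")
for x,z in((-46,60),(-46,17)): print(inc(tcp_for_tip(tray(x,-42,z),YT,9,.08)[0],pose(YT,9)@FL))
print(bot.get_obs()["joint_positions"].round(2))
p=np.load("gsidec.npy");cv2.imwrite("pics/side5.png",cv2.resize(cv2.convertScaleAbs(p[220:420,70:310,::-1],alpha=1.5),None,fx=3,fy=3,interpolation=cv2.INTER_CUBIC))
E
```

```text
top 70 c [ 91.5 -46.8 119.3] yaw rel -3.56 pitch 10.8 x [ 77.7  78.2 105.8 106.2] z [114.8 122.8] | tool x 38.4 67.2 y 1.2
side 307 c [ 14.7 -45.  106.5] yaw rel -4.98 pitch 8.7 x [-9.2 -8.8 49.6 57.4] z [102.7 111.7] | tool x -49.5 17.7 y -0.4
[ 7.01e-02  2.12e-02  1.50e-01  0.00e+00 -1.00e-04 -3.00e-04]
[ 1.036e-01  2.110e-02  3.624e-01  0.000e+00 -1.000e-04 -3.000e-04]
[ 0.39  0.51 -1.08  1.77  0.63  1.08  0.56]
```

View pics/side5.png

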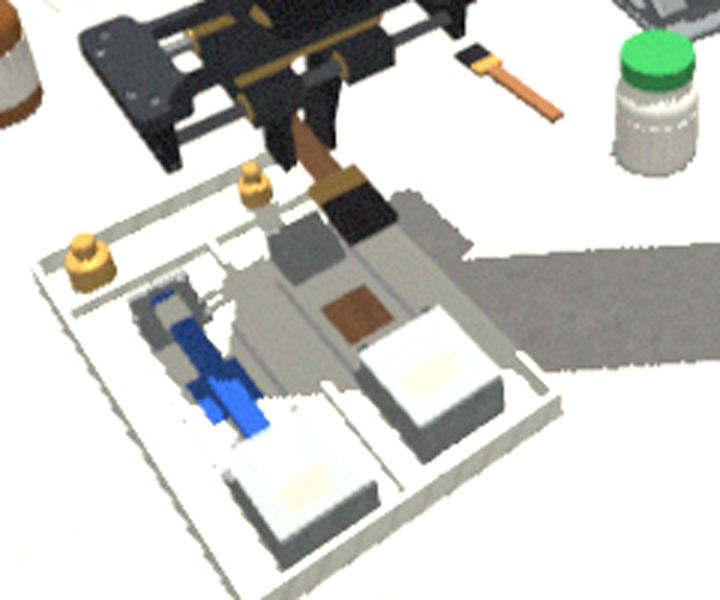

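The brush is well held, with its tip to −x at (365,210), and the spatula still lies in place. Coming down in front of the brush cover.

Request:
arm_command --pt "0.02 0.01 0.03 0 0 0" --pt "0.05 0.021 0.1 0 0 0" --pt "0.06 0.021 0.17 0 0 0" --pt "0.07 0.021 0.24 0 0 0" --pt "0.08 0.021 0.3 0 0 0" --pt "0.088 0.021 0.345 0 0 0" --pt "0.09 0.021 0.36 0 0 0" --pt "0.09 0.021 0.36 0 0 0" --pt "0.09 0.021 0.36 0 0 0"

```text
t: 27.95
position: [0.5523, 0.2172, 0.0371]
eef_rot: [0.154, 2.983, -0.01]
force: [0.1, -0.2, -0.4]
width: 0.181
finger_force: 30.0
```

Run:
```python
from h import *
measB("h")
for x,z in((-46,16),(-72,15)): print(inc(tcp_for_tip(tray(x,-42,z),YT,9)[0],pose(YT,9)@FL))
print(bot.get_obs()["force"].round(1))
```

```text
top 90 c [ 90.3 -43.   44. ] yaw rel -2.71 pitch -14.3 x [ 67.7  69.4 126.6 127.2] z [31.2 50.3] | tool x 35.7 91.9 y 3.1
side 310 c [  5.7 -38.7  32.2] yaw rel -7.08 pitch 9.6 x [-31.7 -17.5  38.8  42.1] z [28.1 37.3] | tool x -66.8 8.7 y -1.0
[-0.0002 -0.0093  0.0073  0.0002 -0.0002  0.    ]
[ 0.129  -0.0092 -0.008   0.0002 -0.0002  0.    ]
[-0.1 -0.4 -0.9]
```

Request:
arm_command --pt "0.005 -0.009 0.003 0 0 0" --pt "0.02 -0.009 0.002 0 0 0" --pt "0.04 -0.009 0 0 0 0" --pt "0.06 -0.009 -0.002 0 0 0" --pt "0.08 -0.009 -0.004 0 0 0" --pt "0.1 -0.009 -0.006 0 0 0" --pt "0.12 -0.009 -0.008 0 0 0" --pt "0.129 -0.009 -0.009 0 0 0" --pt "0.129 -0.009 -0.009 0 0 0" --pt "0.129 -0.009 -0.009 0 0 0"

```text
t: 28.88
position: [0.5264, 0.2177, 0.0348]
eef_rot: [0.154, 2.983, -0.011]
force: [0.4, 0.5, -0.6]
width: 0.178
finger_force: 30.0
```

Run:
```python
from h import *
pivot([9],-.042)
print(bot.get_obs()["force"].round(1))
print(inc(tcp_for_tip(tray(-84,-42,14.5),YT,9)[0],pose(YT,9)@FL))
```

```text
tip tray -72.4 -42.4 14.8
9 [ 0.0001  0.0018 -0.0008  0.0001 -0.0003  0.    ]
[ 0.4  0.5 -0.6]
[ 0.0575  0.0018 -0.0084  0.0001 -0.0003  0.    ]
```

Request:
arm_command --pt "0.008 0.002 -0.001 0 0 0" --pt "0.016 0.002 -0.002 0 0 0" --pt "0.024 0.002 -0.003 0 0 0" --pt "0.032 0.002 -0.004 0 0 0" --pt "0.04 0.002 -0.005 0 0 0" --pt "0.05 0.002 -0.007 0 0 0" --pt "0.057 0.002 -0.008 0 0 0" --pt "0.057 0.002 -0.008 0 0 0" --pt "0.057 0.002 -0.008 0 0 0"

```text
t: 29.63
position: [0.5155, 0.2193, 0.0349]
eef_rot: [0.154, 2.982, -0.011]
force: [5.3, -0.4, -0.5]
width: 0.182
finger_force: 30.0
```

Run:
```python
from h import *
pivot([9],-.042)
F=[bot.get_obs()["force"]]
for i in range(2): grab_frame("top");F.append(bot.get_obs()["force"])
print(np.round(F,1), np.mean(F,0)@EX)
```

```text
tip tray -83.4 -41.9 14.8
9 [ 0.     -0.0004 -0.0004  0.0002 -0.0002 -0.    ]
[[ 5.3 -0.4 -0.5]
 [ 4.8 -0.2 -1.2]
 [ 3.8 -0.1 -0.7]] 4.6252635414464525
```

Request:
arm_command --pt "0.008 0 -0.001 0 0 0" --pt "0.016 0 -0.002 0 0 0" --pt "0.024 0 -0.003 0 0 0" --pt "0.03 0 -0.004 0 0 0" --pt "0.03 0 -0.004 0 0 0" --pt "0.03 0 -0.004 0 0 0"

```text
t: 30.23
position: [0.5101, 0.2198, 0.035]
eef_rot: [0.155, 2.981, -0.01]
force: [8.3, -0.6, -0.6]
width: 0.178
finger_force: 30.0
```

Run:
```python
from h import *
F=[bot.get_obs()["force"]]
for i in range(2): grab_frame("top");F.append(bot.get_obs()["force"])
print(np.round(F,1), np.mean(F,0)@EX)
pivot([7,5,4,3.5,2,1,0],-.042)
```

```text
[[ 8.3 -0.6 -0.6]
 [ 7.6 -0.5  0.5]
 [ 7.5 -1.2  0.4]] 7.84460619288293
tip tray -88.8 -41.9 14.8
7 [-0.0011 -0.0002  0.0142  0.0002  0.0055 -0.0001]
5 [-0.0016 -0.0002  0.0286  0.0002  0.0111 -0.0001]
4 [-0.0017 -0.0002  0.0358  0.0002  0.0139 -0.0001]
3.5 [-0.0017 -0.0002  0.0394  0.0002  0.0152 -0.0001]
2 [-0.0015 -0.0002  0.0501  0.0002  0.0194 -0.0001]
1 [-0.0012 -0.0002  0.0573  0.0002  0.0222 -0.0001]
0 [-0.0008 -0.0003  0.0645  0.0002  0.025  -0.0001]
```

Request:
arm_command --pt "0 0 0.007 0 0.0028 0" --pt "-0.0005 0 0.0142 0 0.0055 0" --pt "-0.0005 0 0.022 0 0.0083 0" --pt "-0.0005 0 0.0286 0 0.0111 0" --pt "-0.0005 0 0.0286 0 0.0111 0" --pt "-0.0005 0 0.0286 0 0.0111 0"

```text
t: 30.83
position: [0.5113, 0.2197, 0.0291]
eef_rot: [0.159, 3.051, -0.004]
force: [6.8, -1.0, -1.0]
width: 0.182
finger_force: 30.0
```

Run:
```python
from h import *
F=[bot.get_obs()["force"]]
for i in range(3): grab_frame("top");F.append(bot.get_obs()["force"])
print(np.round(F,1), np.mean(F,0)@EX)
pivot([5,4,3,2,1,0],-.042)
```

```text
[[ 6.8 -1.  -1. ]
 [ 7.5 -1.4 -0.1]
 [ 7.3 -0.5  0.4]
 [ 8.4 -0.7 -0.1]] 7.559210495571214
tip tray -89.0 -41.9 14.6
5 [ 0.     -0.0005 -0.0001  0.0002 -0.     -0.0001]
4 [-0.0006 -0.0005  0.0071  0.0002  0.0027 -0.0001]
3 [-0.0011 -0.0005  0.0142  0.0002  0.0055 -0.0001]
2 [-0.0014 -0.0005  0.0214  0.0002  0.0083 -0.0001]
1 [-0.0016 -0.0005  0.0286  0.0002  0.0111 -0.0001]
0 [-0.0017 -0.0005  0.0358  0.0002  0.0138 -0.0001]
```

Request:
arm_command --pt "0.004 0 0 0 0 0" --pt "0.004 0 0.0071 0 0.0027 0" --pt "0.004 0 0.0142 0 0.0055 0" --pt "0.0035 0 0.0178 0 0.0069 0" --pt "0.0035 0 0.0214 0 0.0083 0" --pt "0.0035 0 0.0286 0 0.0111 0" --pt "0.0035 0 0.0358 0 0.0138 0" --pt "0.0035 0 0.0358 0 0.0138 0" --pt "0.0035 0 0.0358 0 0.0138 0"

```text
t: 31.73
position: [0.5113, 0.2198, 0.022]
eef_rot: [0.164, 3.137, 0.003]
force: [8.0, -1.0, 0.7]
width: 0.18
finger_force: 30.0
```

Run:
```python
from h import *
measB("k")
F=[bot.get_obs()["force"]]
for i in range(2): grab_frame("top");F.append(bot.get_obs()["force"])
print(np.round(F,1), np.mean(F,0)@EX)
pivot([0],-.042)
```

```text
top 29 c [ 55.  -42.4  21.2] yaw rel 84.96 pitch -3.2 x [49.2 49.6 59.5 59.6] z [17. 25.] | tool x 57.0 67.4 y 1.5
side 175 c [-20.6 -41.3  21. ] yaw rel -8.46 pitch 0.4 x [-41.7 -40.5   5.7  11.5] z [19.1 22.6] | tool x -33.9 19.3 y -0.1
[[ 8.  -0.7  0.9]
 [ 7.3 -0.4  0.4]
 [ 7.9 -0.   0.8]] 7.768116790399489
tip tray -89.9 -41.8 14.5
0 [-0.     -0.0008  0.0003  0.0003  0.0001 -0.0001]
```

Request:
arm_command --pt "0 0 0.002 0 0 0" --pt "0 0 0.004 0 0 0" --pt "0 0 0.006 0 0 0" --pt "0 0 0.006 0 0 0"

```text
t: 32.27
position: [0.5113, 0.2198, 0.0211]
eef_rot: [0.163, 3.136, 0.002]
force: [7.7, -1.5, 2.6]
width: 0.18
finger_force: 30.0
```

Request:
arm_command --pt "0 0 0.001 0 0 0" --pt "0 0 0.002 0 0 0" --pt "0 0 0.003 0 0 0" --pt "0 0 0.003 0 0 0"

```text
t: 32.6
position: [0.5114, 0.2199, 0.0209]
eef_rot: [0.163, 3.136, 0.002]
force: [5.6, -2.4, 6.8]
width: 0.18
finger_force: 30.0
```

Firm on the lands. I'll ease off, let it back to the wall and release.

Request:
arm_command --pt "-0.004 0 -0.002 0 0 0" --pt "-0.007 0 -0.002 0 0 0" --pt "-0.01 0 -0.002 0 0 0" --pt "-0.01 0 -0.002 0 0 0"

```text
t: 32.93
position: [0.5131, 0.2197, 0.0209]
eef_rot: [0.163, 3.137, 0.002]
force: [7.2, -1.0, 2.7]
width: 0.177
finger_force: 30.0
```

Request:
arm_command --pt "0 0 0 0 0 0" --pt "0 0 0 0 0 0" --pt "0 0 0 0 0 0" --force 5

```text
t: 33.18
position: [0.5131, 0.2198, 0.0208]
eef_rot: [0.163, 3.137, 0.003]
force: [5.7, -0.7, 2.9]
width: 0.186
finger_force: 5.0
```

Request:
arm_command --pt "0 0 0 0 0 0" --pt "0 0 0 0 0 0" --pt "0 0 0 0 0 0" --pt "0 0 0 0 0 0" --grip -0.37

```text
t: 33.52
position: [0.5111, 0.2198, 0.0199]
eef_rot: [-0.161, -3.135, -0.001]
force: [0.0, 0.2, 0.1]
width: 0.304
finger_force: 0.0
```

Request:
arm_command --pt "0 0 -0.03 0 0 0" --pt "0 0 -0.1 0 0 0" --pt "0 0 -0.25 0 0 0" --pt "0 0 -0.4 0 0 0" --pt "-0.05 -0.2 -0.55 0 0 0" --pt "-0.05 -0.4 -0.7 0 0 0" --pt "-0.05 -0.6 -0.7 0 0 0" --pt "-0.05 -0.8 -0.7 0 0 0" --pt "-0.05 -0.9 -0.7 0 0 0" --pt "-0.05 -0.9 -0.7 0 0 0"

```text
t: 34.35
position: [0.5035, 0.0317, 0.1607]
eef_rot: [-0.177, -3.135, 0.005]
force: [-0.5, -0.6, -0.6]
width: 0.317
finger_force: 0.0
```

Run:
```python
from h import *
measS("z")
for n in("top","side"):
    p=np.load("z"+n+"c.npy");P=cloud(n,np.load("z"+n+".npy"));hsv=cv2.cvtColor(p,cv2.COLOR_RGB2HSV)
    q=P-np.r_[O,0];g=np.stack([q@EX,q@EY],-1)*1000;z=P[...,2]*1000
    m=(hsv[...,0]<22)&(hsv[...,1]>90)&(hsv[...,2]>40)&(g[...,0]>-55)&(g[...,0]<85)&(abs(g[...,1]+42)<14)&(z>14)
    G=np.c_[g[m],z[m]];c=G.mean(0);_,_,vt=np.linalg.svd(G-c);d=vt[0]*np.sign(vt[0][0])
    print(n,"brush",len(G),c.round(1),np.degrees(np.arctan2(d[1],d[0])).round(2),np.degrees(np.arcsin(d[2])).round(1),G[:,0].min(),G[:,0].max())
a=cv2.resize(np.load("ztopc.npy")[165:305,70:185,::-1],None,fx=3.4,fy=3.4,interpolation=cv2.INTER_CUBIC)
b=cv2.resize(np.load("zsidec.npy")[255:420,75:265,::-1],(400,347),interpolation=cv2.INTER_CUBIC)
b=cv2.copyMakeBorder(b,0,a.shape[0]-347,0,0,cv2.BORDER_CONSTANT)
cv2.imwrite("pics/fin.png",cv2.convertScaleAbs(np.hstack([a,b]),alpha=1.4))
```

```text
top 192 c [-5.  40.5 20.4] yaw rel tray -0.23 pitch 0.0 x [-53.4 -51.2  67.7  70.2] zmin/max [16.6 24.1]
side 418 c [-3.4 43.4 19.1] yaw rel tray -0.5 pitch -0.3 x [-52.  -50.   70.7  74.2] zmin/max [17.5 20.7]
top brush 319 [  0.3 -42.9  21.3] 0.05 -1.3 -53.77023875005644 63.217784165015914
side brush 427 [  7.6 -40.3  19.6] -0.47 -0.8 -43.09003111024346 67.08751410062153
```

View pics/fin.png

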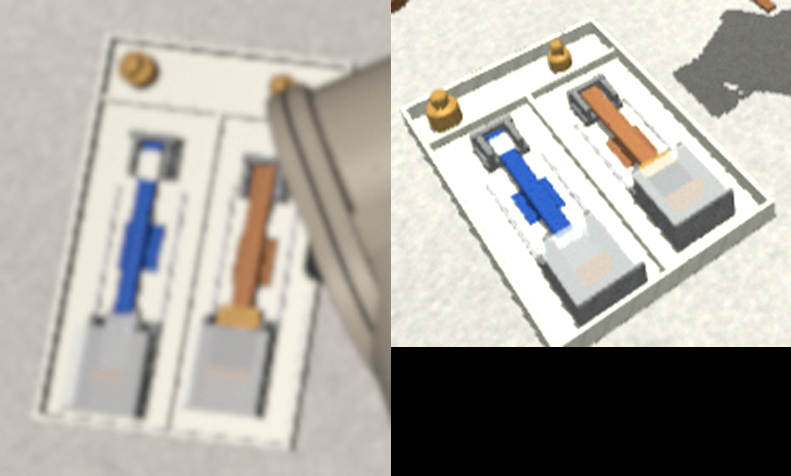

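Both instruments lie flat, with their tips under the covers and handle ends between the cheeks: spatula end at (152,150), brush end at (263,170). The weights are where they were. Handing in.

```bash
python3 -c "
from bench import bot;print(bot.close_job())"
```

```text
the job is handed in; nothing more can be done
None
```

I put the spatula and then the brush away in their own compartments. Both lie flat with the same side up as in the rack, tips under the covers against the stops and handle ends behind their end walls, and the job was handed in at about 34 s of the 64 s.

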